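# Inspect the jug and hang the washed ware to drain

### The job

Switch on the viewer's lamp, then lift the jug, keeping it mouth-down as it stands on the mat, hold it before the viewer's lens and turn it so that first its left side (as seen by someone facing its handle), then its spout side, then its right side squarely faces the lens at the focus, holding each still for a good second. Hang the jug and every beaker from the mat mouth-down on the rack's slanted draining pegs, one to a peg and pushed on until the peg's tip meets its inner floor, and leave the lamp switched off again. The beakers may be hung at any time; do not touch the lens, and leave the other things on the table where they are.

Things in the scene. Friction and masses are not known exactly. Their poses are not given: they have to be found in the camera images.
- beaker1: plain round straight-sided steel beaker, outer diameter 56 mm (62 at the 6 mm thick rolled rim), height 60, wall 3, closed end 4 thick (56 deep inside), 0.1 to 0.16 kg; starts mouth-down on the blue mat, or is absent. Origin: centre of its mouth; z points from mouth to closed end (up at the start); x and y mean nothing, it is round
- beaker2: plain round straight-sided steel beaker, outer diameter 56 mm (62 at the 6 mm thick rolled rim), height 60, wall 3, closed end 4 thick (56 deep inside), 0.1 to 0.16 kg; starts mouth-down on the blue mat, or is absent. Origin: centre of its mouth; z points from mouth to closed end (up at the start); x and y mean nothing, it is round
- beaker3: plain round straight-sided steel beaker, outer diameter 56 mm (62 at the 6 mm thick rolled rim), height 60, wall 3, closed end 4 thick (56 deep inside), 0.1 to 0.16 kg; starts mouth-down on the blue mat, or is absent. Origin: centre of its mouth; z points from mouth to closed end (up at the start); x and y mean nothing, it is round
- beaker4: plain round straight-sided steel beaker, outer diameter 56 mm (62 at the 6 mm thick rolled rim), height 60, wall 3, closed end 4 thick (56 deep inside), 0.1 to 0.16 kg; starts mouth-down on the blue mat, or is absent. Origin: centre of its mouth; z points from mouth to closed end (up at the start); x and y mean nothing, it is round
- jug: the only vessel with handle and spout: round straight steel jug, outer diameter 62 mm, height 85, wall 3, closed end 4, 0.14 to 0.24 kg, mouth-down on the mat. Origin: centre of mouth; z from mouth to closed end (up). Handle on -x, a loop out to 56 mm from the axis, 12 to 62 mm above the mouth; spout on +x at the mouth, out to 42 mm. +y is its left side, -y its right, for someone facing the handle
- rack: fixed draining rack: white board 470 mm wide (along y), 100 deep, sloped 35 degrees, low edge towards the robot, high edge 75 mm up. Five pegs stand square to it in a row, 95 mm apart, feet 45 mm up. Origin on the table under the middle peg's foot; z up, y along the row, x away from the robot
- peg1: rack peg 1 (1 at the rack's -y end, 5 at +y): white rod 28 mm thick, 100 long, round end. Origin: outermost point of its tip, 127 mm up; z along it, foot to tip, 35 degrees from vertical towards the robot; y level, along the row; x square to both. A vessel let go on it sinks towards -x till its upper inner wall meets the peg and its inner floor the tip, mouth clear of the board
- peg2: rack peg 2 (1 at the rack's -y end, 5 at +y): white rod 28 mm thick, 100 long, round end. Origin: outermost point of its tip, 127 mm up; z along it, foot to tip, 35 degrees from vertical towards the robot; y level, along the row; x square to both. A vessel let go on it sinks towards -x till its upper inner wall meets the peg and its inner floor the tip, mouth clear of the board
- peg3: rack peg 3 (1 at the rack's -y end, 5 at +y): white rod 28 mm thick, 100 long, round end. Origin: outermost point of its tip, 127 mm up; z along it, foot to tip, 35 degrees from vertical towards the robot; y level, along the row; x square to both. A vessel let go on it sinks towards -x till its upper inner wall meets the peg and its inner floor the tip, mouth clear of the board
- peg4: rack peg 4 (1 at the rack's -y end, 5 at +y): white rod 28 mm thick, 100 long, round end. Origin: outermost point of its tip, 127 mm up; z along it, foot to tip, 35 degrees from vertical towards the robot; y level, along the row; x square to both. A vessel let go on it sinks towards -x till its upper inner wall meets the peg and its inner floor the tip, mouth clear of the board
- peg5: rack peg 5 (1 at the rack's -y end, 5 at +y): white rod 28 mm thick, 100 long, round end. Origin: outermost point of its tip, 127 mm up; z along it, foot to tip, 35 degrees from vertical towards the robot; y level, along the row; x square to both. A vessel let go on it sinks towards -x till its upper inner wall meets the peg and its inner floor the tip, mouth clear of the board
- viewer: fixed white inspection viewer with a level lens looking at the focus. Origin on the table under the focus (black cross on the base plate); z up, x from the focus into the lens, away from the robot. Base plate 6 mm thick, 110 wide, from x -50 to 200 mm; housing 85 wide from x 85 to 205, top 165 mm up
- lens: the viewer's black lens barrel, 56 mm across, level, axis 115 mm above the table; its front face is 40 mm behind the focus. Not to be touched. Origin at the focus, axes as the viewer's
- focus (a point): focus of the viewer: on the lens axis, 40 mm before the lens face, 115 mm above the table, over the black cross. The spot to bring here is on the jug's outer wall, 31 mm from its axis, 25 mm from the mouth plane: in jug axes (0, 31, 25) mm for its left, (31, 0, 25) for its spout side, (0, -31, 25) for its right; jug kept mouth-down
- lamp_base: fixed black switch box of the viewer's lamp, 70 x 50 x 25 mm, with a toggle lever on top. Origin at the centre of its underside, x away from the robot, z up
- lamp (a joint): angle of the lamp's toggle lever: 0 = off, leaning towards the robot (the box's -x); 1.0 = fully on, leaning away (+x); 0.5 is upright. It is 60 mm long, turns about a level axis along the box's y 22 mm above the box's underside, needs about 1 N at its tip and stays where it is left
- lamp_tip (a point): centre of the lever's ball grip, which is 26 mm across; 60 mm from the lever's axis, 75 to 82 mm above the table
- flask_big: stoppered conical glass flask, 84 mm across, 132 mm tall; a bystander, to be left where it is. Origin: centre of its underside
- flask_small: stoppered conical glass flask, 60 mm across, 97 mm tall; a bystander, to be left where it is. Origin: centre of its underside
- reagent: amber glass bottle, 60 mm across, 130 mm tall; a bystander, to be left where it is. Origin: centre of its underside
- dish: flat clear dish, 76 mm across, 14 mm tall; a bystander, to be left where it is. Origin: centre of its underside
- stopper: cork stopper standing on end, 28 mm across, 24 mm tall; a bystander, to be left where it is. Origin: centre of its underside
- spatula: spatula, 180 mm long, lying flat; a bystander, to be left where it is. Origin: centre of its underside (about the middle of its length)
- vial_jar: small closed white jar, 48 mm across, 60 mm tall; a bystander, to be left where it is. Origin: centre of its underside

How it is judged:
On the way, in this order (a step that is already met when the one before it is completed fails the run):
1. the viewer's lamp is switched on (value of joint lamp above 0.8 rad), for 0.2 s.
2. the jug's left side is held at the focus, facing the lens, lamp on (x of focus in the frame of jug between -0.015 and 0.015 m and y of focus in the frame of jug between 0.016 and 0.046 m and z of focus in the frame of jug between 0.01 and 0.04 m and angle between the y axis of jug and the x axis of viewer, either way round below 0.35 rad and angle between jug's own z axis and vertical below 0.25 rad and value of joint lamp above 0.8 rad), for 0.5 s.
3. the jug's spout side is held at the focus, facing the lens, lamp on (x of focus in the frame of jug between 0.016 and 0.046 m and y of focus in the frame of jug between -0.015 and 0.015 m and z of focus in the frame of jug between 0.01 and 0.04 m and angle between the x axis of jug and the x axis of viewer, either way round below 0.35 rad and angle between jug's own z axis and vertical below 0.25 rad and value of joint lamp above 0.8 rad), for 0.5 s.
4. the jug's right side is held at the focus, facing the lens, lamp on (x of focus in the frame of jug between -0.015 and 0.015 m and y of focus in the frame of jug between -0.046 and -0.016 m and z of focus in the frame of jug between 0.01 and 0.04 m and angle between the y axis of jug and the x axis of viewer, either way round below 0.35 rad and angle between jug's own z axis and vertical below 0.25 rad and value of joint lamp above 0.8 rad), for 0.5 s.
At the end, for the whole second after the job is handed in: The jug and every beaker present hang at rest mouth-down, each on a peg: the tip within 12 mm of the inner floor along the vessel's axis (and within 30 mm of its centre), the vessel's axis within 0.5 rad of the peg; the lamp's lever is back at off (below 0.2 rad) (((x of peg1 in the frame of jug between -0.03 and 0.03 m and y of peg1 in the frame of jug between -0.03 and 0.03 m and z of peg1 in the frame of jug above 0.069 m and angle between the z axis of jug and the z axis of peg1, either way round below 0.5 rad) or (x of peg2 in the frame of jug between -0.03 and 0.03 m and y of peg2 in the frame of jug between -0.03 and 0.03 m and z of peg2 in the frame of jug above 0.069 m and angle between the z axis of jug and the z axis of peg2, either way round below 0.5 rad) or (x of peg3 in the frame of jug between -0.03 and 0.03 m and y of peg3 in the frame of jug between -0.03 and 0.03 m and z of peg3 in the frame of jug above 0.069 m and angle between the z axis of jug and the z axis of peg3, either way round below 0.5 rad) or (x of peg4 in the frame of jug between -0.03 and 0.03 m and y of peg4 in the frame of jug between -0.03 and 0.03 m and z of peg4 in the frame of jug above 0.069 m and angle between the z axis of jug and the z axis of peg4, either way round below 0.5 rad) or (x of peg5 in the frame of jug between -0.03 and 0.03 m and y of peg5 in the frame of jug between -0.03 and 0.03 m and z of peg5 in the frame of jug above 0.069 m and angle between the z axis of jug and the z axis of peg5, either way round below 0.5 rad)) and linear speed of each of jug, beaker1, beaker2, beaker3, beaker4 below 0.03 m/s and angle between each of jug, beaker1, beaker2, beaker3, beaker4's own z axis and vertical below 1.1 rad and ((x of peg1 in the frame of beaker1 between -0.03 and 0.03 m and y of peg1 in the frame of beaker1 between -0.03 and 0.03 m and z of peg1 in the frame of beaker1 above 0.044 m and angle between the z axis of beaker1 and the z axis of peg1, either way round below 0.5 rad) or (x of peg2 in the frame of beaker1 between -0.03 and 0.03 m and y of peg2 in the frame of beaker1 between -0.03 and 0.03 m and z of peg2 in the frame of beaker1 above 0.044 m and angle between the z axis of beaker1 and the z axis of peg2, either way round below 0.5 rad) or (x of peg3 in the frame of beaker1 between -0.03 and 0.03 m and y of peg3 in the frame of beaker1 between -0.03 and 0.03 m and z of peg3 in the frame of beaker1 above 0.044 m and angle between the z axis of beaker1 and the z axis of peg3, either way round below 0.5 rad) or (x of peg4 in the frame of beaker1 between -0.03 and 0.03 m and y of peg4 in the frame of beaker1 between -0.03 and 0.03 m and z of peg4 in the frame of beaker1 above 0.044 m and angle between the z axis of beaker1 and the z axis of peg4, either way round below 0.5 rad) or (x of peg5 in the frame of beaker1 between -0.03 and 0.03 m and y of peg5 in the frame of beaker1 between -0.03 and 0.03 m and z of peg5 in the frame of beaker1 above 0.044 m and angle between the z axis of beaker1 and the z axis of peg5, either way round below 0.5 rad)) and ((x of peg1 in the frame of beaker2 between -0.03 and 0.03 m and y of peg1 in the frame of beaker2 between -0.03 and 0.03 m and z of peg1 in the frame of beaker2 above 0.044 m and angle between the z axis of beaker2 and the z axis of peg1, either way round below 0.5 rad) or (x of peg2 in the frame of beaker2 between -0.03 and 0.03 m and y of peg2 in the frame of beaker2 between -0.03 and 0.03 m and z of peg2 in the frame of beaker2 above 0.044 m and angle between the z axis of beaker2 and the z axis of peg2, either way round below 0.5 rad) or (x of peg3 in the frame of beaker2 between -0.03 and 0.03 m and y of peg3 in the frame of beaker2 between -0.03 and 0.03 m and z of peg3 in the frame of beaker2 above 0.044 m and angle between the z axis of beaker2 and the z axis of peg3, either way round below 0.5 rad) or (x of peg4 in the frame of beaker2 between -0.03 and 0.03 m and y of peg4 in the frame of beaker2 between -0.03 and 0.03 m and z of peg4 in the frame of beaker2 above 0.044 m and angle between the z axis of beaker2 and the z axis of peg4, either way round below 0.5 rad) or (x of peg5 in the frame of beaker2 between -0.03 and 0.03 m and y of peg5 in the frame of beaker2 between -0.03 and 0.03 m and z of peg5 in the frame of beaker2 above 0.044 m and angle between the z axis of beaker2 and the z axis of peg5, either way round below 0.5 rad)) and ((x of peg1 in the frame of beaker3 between -0.03 and 0.03 m and y of peg1 in the frame of beaker3 between -0.03 and 0.03 m and z of peg1 in the frame of beaker3 above 0.044 m and angle between the z axis of beaker3 and the z axis of peg1, either way round below 0.5 rad) or (x of peg2 in the frame of beaker3 between -0.03 and 0.03 m and y of peg2 in the frame of beaker3 between -0.03 and 0.03 m and z of peg2 in the frame of beaker3 above 0.044 m and angle between the z axis of beaker3 and the z axis of peg2, either way round below 0.5 rad) or (x of peg3 in the frame of beaker3 between -0.03 and 0.03 m and y of peg3 in the frame of beaker3 between -0.03 and 0.03 m and z of peg3 in the frame of beaker3 above 0.044 m and angle between the z axis of beaker3 and the z axis of peg3, either way round below 0.5 rad) or (x of peg4 in the frame of beaker3 between -0.03 and 0.03 m and y of peg4 in the frame of beaker3 between -0.03 and 0.03 m and z of peg4 in the frame of beaker3 above 0.044 m and angle between the z axis of beaker3 and the z axis of peg4, either way round below 0.5 rad) or (x of peg5 in the frame of beaker3 between -0.03 and 0.03 m and y of peg5 in the frame of beaker3 between -0.03 and 0.03 m and z of peg5 in the frame of beaker3 above 0.044 m and angle between the z axis of beaker3 and the z axis of peg5, either way round below 0.5 rad)) and ((x of peg1 in the frame of beaker4 between -0.03 and 0.03 m and y of peg1 in the frame of beaker4 between -0.03 and 0.03 m and z of peg1 in the frame of beaker4 above 0.044 m and angle between the z axis of beaker4 and the z axis of peg1, either way round below 0.5 rad) or (x of peg2 in the frame of beaker4 between -0.03 and 0.03 m and y of peg2 in the frame of beaker4 between -0.03 and 0.03 m and z of peg2 in the frame of beaker4 above 0.044 m and angle between the z axis of beaker4 and the z axis of peg2, either way round below 0.5 rad) or (x of peg3 in the frame of beaker4 between -0.03 and 0.03 m and y of peg3 in the frame of beaker4 between -0.03 and 0.03 m and z of peg3 in the frame of beaker4 above 0.044 m and angle between the z axis of beaker4 and the z axis of peg3, either way round below 0.5 rad) or (x of peg4 in the frame of beaker4 between -0.03 and 0.03 m and y of peg4 in the frame of beaker4 between -0.03 and 0.03 m and z of peg4 in the frame of beaker4 above 0.044 m and angle between the z axis of beaker4 and the z axis of peg4, either way round below 0.5 rad) or (x of peg5 in the frame of beaker4 between -0.03 and 0.03 m and y of peg5 in the frame of beaker4 between -0.03 and 0.03 m and z of peg5 in the frame of beaker4 above 0.044 m and angle between the z axis of beaker4 and the z axis of peg5, either way round below 0.5 rad)) and value of joint lamp below 0.2 rad); the robot touches nothing.
It fails at once if a bystander (flask, bottle, dish, stopper, spatula, jar) is moved by more than 50 mm (distance of any of flask_big, flask_small, reagent, dish, stopper, spatula, vial_jar from where it was at the start of the episode above 0.05 m).
It fails at once if the lens is touched (contact force between lens and anything else above 1 N).
Of beaker1, beaker2, beaker3, beaker4 only 2 to 4 are there at a start; the rules pass over those that are not, and their reading is None.
At some moment in a run one of beaker1, beaker2, beaker3, beaker4 may be knocked a few centimetres aside while the robot is not near it.
It also fails if it takes over 210 s, if anything falls off the work surface, if the arm or the gripper's body presses on something with over 40 N, if the wrist force passes 120 N, or if a joint passes its speed limit or range.

### The arm

A 6-joint arm with a two-finger parallel gripper is mounted at the origin on the work surface. World frame = base frame: x ahead of the robot, y to its left, z up, the work surface at z = 0. Lengths are in m, angles in rad, forces in N, time in s.
With the tool pointing down it reaches from about 0.425 to 0.95 m from the base axis. Payload 3.5 kg.
Tool frame: the origin (TCP) lies midway between the tips of the shut fingers; the grasp point (between the pads) lies 19 mm behind it; z points along the fingers, y is the direction in which the jaws open and shut (so a half turn about z gives the same grasp; the last joint's range is limited). The gripper opens to 85 mm and grips with 20 to 120 N. Pads are 22 mm wide; open, the fingers measure 114 mm over their backs; the gripper's body (76 mm by 85 mm) begins 54 mm behind the grasp point. The pads swing forward as they close: fully open they stand 13 mm farther back than shut.
Start: joints at [-1.308, 0.286, 1.577, -0, 1.279, -0.15], TCP at [0.271, -0.618, 0.231] pointing down, gripper open.
Joint ranges: [-2.77, 2.77], [-0.9, 2.22], [0.21, 2.48], [-1.53, 4.67], [0.24, 2.81], [-2.84, 2.84]. Speed limits (rad/s): [2.79, 2.79, 3.14, 3.14, 3.14, 3.14].

### API

Orientations are given as a unit quaternion [x, y, z, w].
In Python, from plant import * gives the robot as it stands.
- The arm moves only by the shell command python3 -m jog 'ROWS' [FORCE]. ROWS is a JSON object of lists of equal length, an entry for each row: "travel": the shift along the world's x, y, z in mm, a list of three; "dr": the turn, a rotation vector about the world's x, y, z in degrees, a list of three; "jaw": the closure in counts, from 0 (fully open) to 255 (shut). In form: {"travel": [[x, y, z], ...], "dr": [[wx, wy, wz], ...], "jaw": [jaw, ...]}. A call has 1 to 5 rows; each row shifts and turns the commanded pose from where the row before left it; what a row does not reach is not made up. A row lasts 1/12 s, in which the tool goes at most 41.7 mm and 7.16 degrees, less where a joint would pass 70% of its speed; a pose out of reach is approached as far as the arm can. A call is refused whole if a number of a shift passes 41.7 or a number of a turn 7.16, either way. A call with a gripper value outside its range is refused whole. The fingers move at their own pace and stop on an object; FORCE is the grip in N (left out, the last holds). Time passes only in rows, so rows that do not move let the fingers close. It gives the time, the measured TCP pose, the force and the opening at its end, in the units of the state.
- get_state(): the state, without advancing time (a new reading comes with each control period).
- read_camera(name): name is "side" or "top"; returns the picture (420x560x3 uint8, red, green, blue); there is no depth.
- camera_info(name): a dict with "K" (3x3 intrinsics, pixels), "k1" (the pictures are not rectified: a ray, as slopes to the right and down, at radius r is drawn at 1 + k1 r^2 times it, then the intrinsics apply), "R" (3x3) and "t" (3): a world point X has camera coordinates R X + t. Camera axes: x right, y down, z forward; pixel columns grow to the right and rows downward; lengths in m; the calibration is good to about 2 mm. A picture is of the moment at which its call begins. camera_info takes no time and is no camera call.
- sign_off(): hands the job in, once; it reports no verdict.
The state is a dict: "time": time; "qpos": joint angles; "dq": joint speeds; "joint_efforts": joint torques, N m; "eef_pos": TCP position; "tcp_rot": TCP orientation; "contact_force": force on the tool from outside, world axes, zero at the start; "wrist_torque": the same for the moment, N m; "opening": opening from 0.0 (shut) to 1.0 (fully open).
Only numpy, scipy, OpenCV 4.12 (cv2) and the standard library are available. Lean on these libraries where they do the work, as an engineer would, in place of code of your own. Each camera call takes 0.05 s, during which the arm holds its last target. There are 200 camera calls.

## Working session

There is one attempt and no reset: what is moved stays moved. The work goes in short steps, Python scripts to look and compute and a shell command to move; the robot and the scene stay as the last step left them, time stands still between calls to the robot, and variables do not carry over. Pictures are saved under pics/ and viewed, about 12 in all and at most 16, crops included, and the job is handed in when it is done.

```bash
mkdir -p pics; cat > h.py <<'E'
from plant import *
import numpy as np, cv2, json
def cam(n):
    c=camera_info(n); return [np.array(c[k],float) for k in("K","R","t")]+[c["k1"]]
def proj(n,X):
    K,R,t,k=cam(n); p=R@np.array(X,float)+t; s=p[:2]/p[2]; s=s*(1+k*(s@s)); return (K@[s[0],s[1],1])[:2]
def ray(n,u,v):
    K,R,t,k=cam(n); d=np.linalg.inv(K)@[u,v,1]; d=d[:2]; s=d.copy()
    for _ in range(20): s=d/(1+k*(s@s))
    return -R.T@t, R.T@np.array([s[0],s[1],1])
def onz(n,u,v,z):
    o,d=ray(n,u,v); return o+d*(z-o[2])/d[2]
def snap(n,f):
    im=read_camera(n); cv2.imwrite(f"pics/{f}.png",im[:,:,::-1]); return im
E
python3 - <<'E'
from h import *
for n in("top","side"):
    snap(n,n+"0"); c=camera_info(n); print(n,np.array(c["K"]).tolist(),c["k1"],(-np.array(c["R"]).T@np.array(c["t"])).round(3))
    for X in [(0.4,0,0),(0.8,0,0),(0.6,.3,0),(.6,-.3,0)]: print(X,proj(n,X).round())
print(get_state())
E
```

```text
top [[536.4828077814237, 0.0, 275.690712140954], [0.0, 536.4828077814237, 210.11170590808365], [0.0, 0.0, 1.0]] -0.17089214094743177 [ 0.329 -0.023  1.431]
(0.4, 0, 0) [266. 270.]
(0.8, 0, 0) [270. 126.]
(0.6, 0.3, 0) [159. 194.]
(0.6, -0.3, 0) [378. 199.]
side [[458.3202233751746, 0.0, 274.6969041385027], [0.0, 458.3202233751746, 212.49783812402464], [0.0, 0.0, 1.0]] 0.008276679133938992 [0.034 0.786 0.744]
(0.4, 0, 0) [317. 272.]
(0.8, 0, 0) [192. 224.]
(0.6, 0.3, 0) [173. 318.]
(0.6, -0.3, 0) [304. 195.]
{'time': 0.1, 'qpos': array([-1.30800760e+00,  2.87083513e-01,  1.57805119e+00, -8.36396226e-06,
        1.27860706e+00, -1.49999746e-01]), 'dq': array([ 3.81669793e-04, -2.19488993e-03, -3.22966407e-03, -1.15976140e-05,
       -1.25044657e-03, -2.66252589e-04]), 'joint_efforts': array([ 3.35010373e-04, -4.07298410e+01, -2.93699884e+01, -1.85096146e-04,
        3.41922365e-03, -6.63783609e-06]), 'eef_pos': array([ 0.2706532 , -0.61770287,  0.23007006]), 'tcp_rot': array([ 9.78775399e-01,  2.04933071e-01, -6.45639577e-05, -1.07262145e-03]), 'contact_force': array([ 0.89687993, -0.18440105, -0.34103834]), 'wrist_torque': array([-0.00242527,  0.00670207,  0.00638634]), 'opening': 1.0000583048265115}
```

View pics/top0.png

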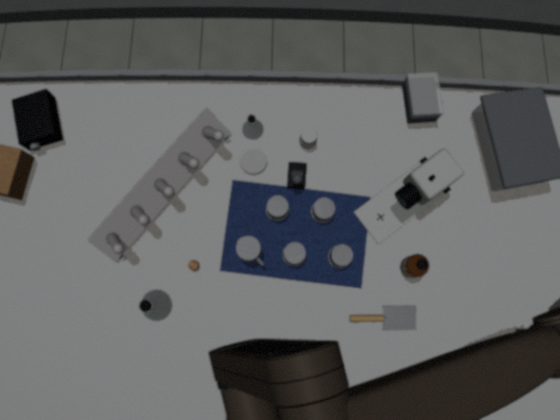

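View pics/side0.png

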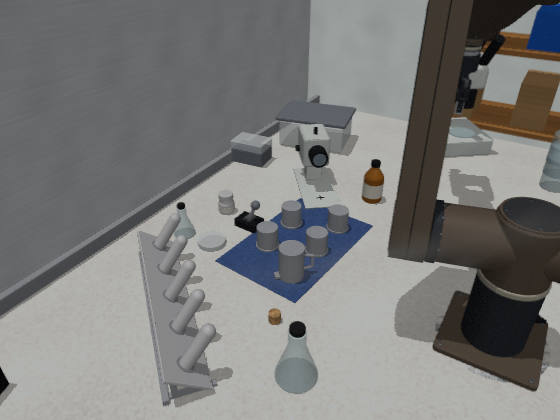

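The top view shows the jug at (248,248) with its handle towards (262,263). The four beakers are at (278,208), (323,210), (294,254) and (341,256), and the switch box is at (297,173). The viewer's cross is at (380,216), its lens at (407,195), and the pegs run from (213,133) to (117,242). I'll look at a brightened enlargement next.

```bash
python3 - <<'E'
from h import *
im=cv2.imread("pics/top0.png")[90:310,85:465]
im=cv2.LUT(im,np.array([min(255,255*(i/200)**.6) for i in range(256)]).astype(np.uint8))
cv2.imwrite("pics/topz.png",cv2.resize(im,None,fx=2.1,fy=2.1,interpolation=cv2.INTER_CUBIC))
E
```

```text
(no output)
```

View pics/topz.png

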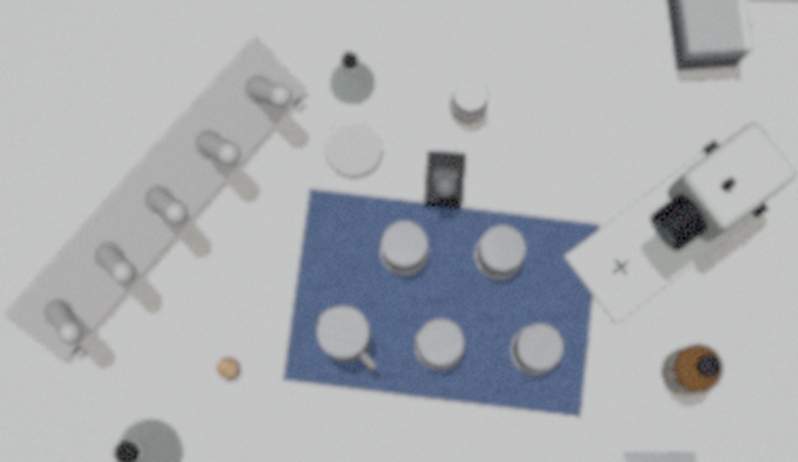

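```bash
python3 - <<'E'
from h import *
Z=lambda p:(p[0]/2.1+85-.25,p[1]/2.1+90-.25)
T=lambda p,z:onz("top",*Z(p),z)
z=cv2.imread("pics/topz.png",0)
c=cv2.HoughCircles(cv2.medianBlur(z,5),cv2.HOUGH_GRADIENT,1,40,param1=60,param2=14,minRadius=20,maxRadius=32)
for nm,p,h in [("A",(404,246),.06),("B",(500,251),.06),("C",(439,344),.06),("D",(540,347),.06),("jug",(343,332),.085)]:
    near=[q.round(1).tolist() for q in c[0] if np.hypot(*(q[:2]-p))<15]
    X=T(p,h); s=proj("side",X); print(nm,X.round(3),"hough",near,[T(q[:2],h)[:2].round(3).tolist() for q in near],"side px",s.round())
print("handle",T((376,369),.05).round(3))
tips=[(277,96),(228,154),(175,212),(122,270),(70,330)]
sid=[(172,218),(180,240),(187,268),(197,298),(209,333)]
for p,s in zip(tips,sid):
    o1,d1=ray("top",*Z(p));o2,d2=ray("side",*s)
    ab=np.linalg.lstsq(np.c_[d1,-d2],o2-o1,rcond=None)[0]
    a,b=o1+d1*ab[0],o2+d2*ab[1]; print("ball",T(p,.1155).round(3),"tri",((a+b)/2).round(3),"gap",np.linalg.norm(a-b).round(4))
for q,h in [((257,37),.075),((8,313),.075),((70,362),.0176),((308,92),.0176)]: print("board",T(q,h).round(3))
print("cross",T((620,266),.006).round(3),onz("side",320,197,.006).round(3))
for q in [(565,256),(617,323)]: print("plate",T(q,.006).round(3))
for q in [(757,122),(796,172)]: print("housing back",T(q,.165).round(3))
print("lens front mid",T((670,225),.125).round(3))
for q in [(428,152),(465,153),(427,206),(461,208)]: print("box",T(q,.025).round(3))
print("lever ball", T((444,184),.075).round(3),onz("side",255,205,.075).round(3))
for nm,q,h in [("dish",(354,150),.01),("fsmall",(350,61),.097),("stopper",(228,367),.024),("fbig",(127,453),.132),("reag",(708,366),.13),("jar",(470,100),.06)]: print(nm,T(q,h).round(3))
E
```

```text
A [ 0.562 -0.024  0.06 ] hough [[404.5, 243.5, 22.100000381469727]] [[0.565, -0.025]] side px [267. 227.]
B [ 0.558 -0.143  0.06 ] hough [[502.5, 246.5, 23.600000381469727]] [[0.564, -0.146]] side px [291. 206.]
C [ 0.442 -0.07   0.06 ] hough [[440.5, 340.5, 22.899999618530273]] [[0.446, -0.072]] side px [316. 232.]
D [ 0.441 -0.193  0.06 ] hough [[533.5, 350.5, 25.200000762939453]] [[0.436, -0.185]] side px [337. 210.]
jug [0.451 0.046 0.085] hough [[342.5, 331.5, 26.399999618530273]] [[0.452, 0.047]] side px [290. 248.]
handle [0.41  0.006 0.05 ]
ball [0.734 0.134 0.115] tri [0.732 0.134 0.122] gap 0.0005
ball [0.66  0.19  0.115] tri [0.659 0.19  0.119] gap 0.0006
ball [0.587 0.251 0.115] tri [0.587 0.251 0.113] gap 0.0017
ball [0.516 0.311 0.115] tri [0.513 0.31  0.112] gap 0.0058
ball [0.442 0.37  0.115] tri [0.439 0.369 0.112] gap 0.008
board [0.824 0.168 0.075]
board [0.464 0.463 0.075]
board [0.41  0.397 0.018]
board [0.77  0.106 0.018]
cross [ 0.551 -0.303  0.006] [ 0.549 -0.309  0.006]
plate [ 0.563 -0.232  0.006]
plate [ 0.478 -0.299  0.006]
housing back [ 0.703 -0.44   0.165]
housing back [ 0.644 -0.485  0.165]
lens front mid [ 0.584 -0.341  0.125]
box [ 0.691 -0.053  0.025]
box [ 0.691 -0.1    0.025]
box [ 0.62  -0.053  0.025]
box [ 0.619 -0.096  0.025]
lever ball [ 0.638 -0.072  0.075] [ 0.634 -0.079  0.075]
dish [0.695 0.043 0.01 ]
fsmall [0.787 0.048 0.097]
stopper [0.409 0.192 0.024]
fbig [0.3   0.289 0.132]
reag [ 0.416 -0.383  0.13 ]
jar [ 0.751 -0.104  0.06 ]
```

```bash
R='{"travel":[[20,34,0],[20,34,0],[20,34,0],[20,34,0]],"dr":[[0,0,-1.5],[0,0,-1.5],[0,0,-1.5],[0,0,-1.5]],"jaw":[255,255,255,255]}' ; python3 -m jog '{"travel":[[20,34,0],[20,34,0],[20,34,0],[20,34,0]],"dr":[[0,0,-1.5],[0,0,-1.5],[0,0,-1.5],[0,0,-1.5]],"jaw":[255,255,255,255]}' 40
python3 -m jog '{"travel":[[20,34,0],[20,34,0],[20,34,0],[20,34,0]],"dr":[[0,0,-1.5],[0,0,-1.5],[0,0,-1.5],[0,0,-1.5]],"jaw":[255,255,255,255]}'
python3 -m jog '{"travel":[[20,34,0],[20,34,0],[20,34,0],[20,34,0]],"dr":[[0,0,-1.5],[0,0,-1.5],[0,0,-1.5],[0,0,-1.5]],"jaw":[255,255,255,255]}'
python3 -m jog '{"travel":[[20,34,0],[20,34,0],[18,34,0],[18,34,0],[0,0,0]],"dr":[[0,0,-1.5],[0,0,-1.5],[0,0,-1.5],[0,0,-1.5],[0,0,0]],"jaw":[255,255,255,255,255]}'
```

```text
time: 0.43
eef_pos: [0.351, -0.4806, 0.2304]
tcp_rot: [0.988, 0.152, -0.0, -0.001]
contact_force: [0.2, -0.5, -0.1]
opening: 0.456
time: 0.77
eef_pos: [0.4312, -0.3442, 0.2308]
tcp_rot: [0.995, 0.101, -0.0, -0.0]
contact_force: [0.8, -0.1, 0.5]
opening: -0.001
time: 1.1
eef_pos: [0.5112, -0.2083, 0.231]
tcp_rot: [0.999, 0.049, -0.0, -0.0]
contact_force: [0.4, -0.2, 0.3]
opening: -0.004
time: 1.52
eef_pos: [0.5884, -0.0685, 0.2308]
tcp_rot: [1.0, -0.0, 0.0, -0.001]
contact_force: [-0.2, 0.3, 0.8]
opening: 0.002
```

```bash
python3 -m jog '{"travel":[[-3,-7,-40],[0,0,-40],[0,0,-40],[0,0,-40],[0,0,0]],"dr":[[0,0,0],[0,0,0],[0,0,0],[0,0,0],[0,0,0]],"jaw":[255,255,255,255,255]}'
python3 -m jog '{"travel":[[15,0,0],[10,0,0],[10,0,0],[10,0,0],[10,0,0]],"dr":[[0,0,0],[0,0,0],[0,0,0],[0,0,0],[0,0,0]],"jaw":[255,255,255,255,255]}'
python3 -m jog '{"travel":[[8,0,0],[6,0,0],[5,0,0],[0,0,0],[0,0,0]],"dr":[[0,0,0],[0,0,0],[0,0,0],[0,0,0],[0,0,0]],"jaw":[255,255,255,255,255]}'
python3 -c "
from h import *
im=snap('side','s1')[150:290,150:400];cv2.imwrite('pics/s1z.png',cv2.resize(im[:,:,::-1],None,fx=3,fy=3))"
```

```text
time: 1.93
eef_pos: [0.5765, -0.0793, 0.0613]
tcp_rot: [1.0, -0.003, -0.009, -0.003]
contact_force: [-1.2, 0.8, -1.5]
opening: -0.001
time: 2.35
eef_pos: [0.6398, -0.0818, 0.074]
tcp_rot: [1.0, -0.003, 0.0, 0.0]
contact_force: [-1.2, -0.7, 0.8]
opening: -0.006
time: 2.77
eef_pos: [0.6581, -0.0812, 0.0716]
tcp_rot: [1.0, -0.003, 0.0, -0.0]
contact_force: [0.2, 0.7, 1.0]
opening: -0.0
```

View pics/s1z.png

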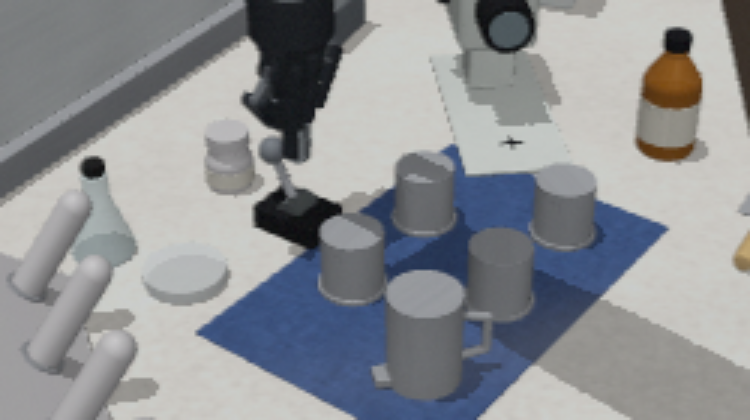

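The lever now leans away from the robot, with its ball at side pixel (240,200). I'll work out its angle.

```bash
python3 -c "
from h import *
for z in (.075,.08): print(onz('side',150+271/3-.3,150+150/3-.3,z).round(3), onz('side',255,205,z).round(3))
print(onz('side',150+295/3,150+200/3,.025).round(3), get_state()['eef_pos'])"
```

```text
[ 0.684 -0.08   0.075] [ 0.634 -0.079  0.075]
[ 0.68  -0.074  0.08 ] [ 0.629 -0.072  0.08 ]
[ 0.661 -0.083  0.025] [ 0.65778152 -0.08112261  0.07139988]
```

```bash
python3 -m jog '{"travel":[[5,0,0],[0,0,0],[-30,0,0],[0,0,40],[0,0,40]],"dr":[[0,0,0],[0,0,0],[0,0,0],[0,0,7],[0,0,7]],"jaw":[255,255,255,255,255]}'
python3 -m jog '{"travel":[[-18,13,40],[-18,13,0],[-18,13,0],[-18,13,0],[-18,13,0]],"dr":[[0,0,7],[0,0,7],[0,0,7],[0,0,7],[0,0,7]],"jaw":[0,0,0,0,0]}'
python3 -m jog '{"travel":[[-18,13,0],[-18,13,0],[-18,13,0],[-18,13,0],[-18,11,0]],"dr":[[0,0,7],[0,0,7],[0,0,7],[0,0,7],[0,0,7]],"jaw":[0,0,0,0,0]}'
python3 -m jog '{"travel":[[0,0,0],[0,0,0],[0,0,0],[0,0,0],[0,0,0]],"dr":[[0,0,7],[0,0,7],[0,0,7],[0,0,7],[0,0,7]],"jaw":[0,0,0,0,0]}'
python3 -m jog '{"travel":[[0,0,0],[0,0,0],[0,0,0],[0,0,0],[0,0,0]],"dr":[[0,0,7],[0,0,7],[0,0,7],[0,0,7],[0,0,7]],"jaw":[0,0,0,0,0]}'
python3 -m jog '{"travel":[[0,0,0],[0,0,0],[0,0,0],[0,0,0],[0,0,0]],"dr":[[0,0,7],[0,0,7],[0,0,7],[0,0,7],[0,0,7]],"jaw":[0,0,0,0,0]}'
python3 -c "
from h import *
from scipy.spatial.transform import Rotation as R
s=get_state();M=R.from_quat(s['tcp_rot']).as_matrix();print(s['qpos'].round(2),s['eef_pos'].round(4),'psi',np.degrees(np.arctan2(M[1,1],M[0,1])))
im=snap('side','s2');t=snap('top','t2')
b=cv2.resize(np.hstack([im[150:310,180:380],t[180:300,200:400].repeat(1,0) if 0 else cv2.copyMakeBorder(t[180:300,200:400],0,40,0,0,0)])[:,:,::-1],None,fx=2,fy=2);cv2.imwrite('pics/j2.png',b)"
```

```text
time: 3.23
eef_pos: [0.6263, -0.0794, 0.1445]
tcp_rot: [0.993, 0.122, -0.007, -0.003]
contact_force: [1.6, -0.3, 1.0]
opening: -0.001
time: 3.65
eef_pos: [0.5441, -0.0169, 0.1884]
tcp_rot: [0.91, 0.415, 0.001, 0.001]
contact_force: [0.5, 1.1, -0.6]
opening: 0.705
time: 4.07
eef_pos: [0.4539, 0.0464, 0.188]
tcp_rot: [0.743, 0.669, 0.001, 0.0]
contact_force: [0.0, -0.4, -0.3]
opening: 1.006
time: 4.48
eef_pos: [0.4548, 0.0458, 0.1881]
tcp_rot: [0.508, 0.862, 0.001, 0.001]
contact_force: [-0.1, -0.5, -0.1]
opening: 1.0
time: 4.9
eef_pos: [0.4548, 0.0457, 0.1881]
tcp_rot: [0.225, 0.974, 0.0, 0.001]
contact_force: [-0.4, 0.3, 0.7]
opening: 1.003
time: 5.32
eef_pos: [0.4548, 0.0457, 0.1881]
tcp_rot: [-0.078, 0.997, 0.0, 0.001]
contact_force: [0.1, 0.0, -0.7]
opening: 0.998
[-0.12 -0.17  2.14  0.    1.17 -1.85] [0.4548 0.0457 0.1881] psi 98.99342667247826
```

View pics/j2.png

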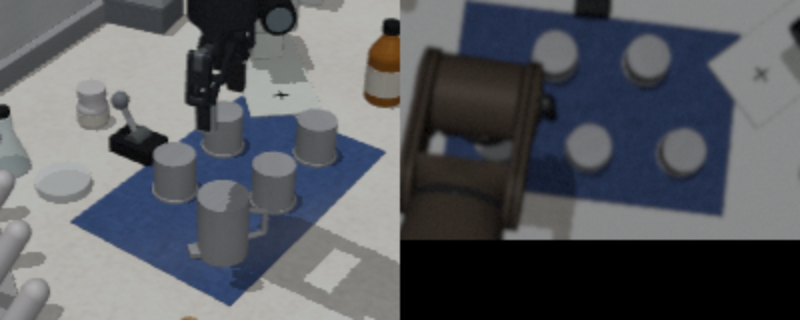

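```bash
python3 -m jog '{"travel":[[-3,1,0],[0,0,-40],[0,0,-40],[0,0,-40],[0,0,-33]],"dr":[[0,0,7],[0,0,7],[0,0,0],[0,0,0],[0,0,0]],"jaw":[0,0,0,0,0]}'
python3 -m jog '{"travel":[[0,0,0],[0,0,0],[0,0,0],[0,0,0],[0,0,0]],"dr":[[0,0,0],[0,0,0],[0,0,0],[0,0,0],[0,0,0]],"jaw":[0,80,160,255,255]}' 50
python3 -m jog '{"travel":[[0,0,0],[0,0,0],[0,0,10],[0,0,20],[0,0,30]],"dr":[[0,0,0],[0,0,0],[0,0,0],[0,0,0],[0,0,0]],"jaw":[255,255,255,255,255]}'
python3 -m jog '{"travel":[[0,0,40],[0,0,40],[0,0,20],[0,0,0],[0,0,0]],"dr":[[0,0,0],[0,0,0],[0,0,0],[0,0,0],[0,0,0]],"jaw":[255,255,255,255,255]}'
python3 -c "
from h import *
im=snap('side','s3');cv2.imwrite('pics/j3.png',cv2.resize(im[100:310,180:380,::-1],None,fx=2.5,fy=2.5))"
```

```text
time: 5.83
eef_pos: [0.4508, 0.0467, 0.0328]
tcp_rot: [-0.195, 0.981, 0.0, 0.0]
contact_force: [-0.1, 0.9, -0.8]
opening: 1.001
time: 6.25
eef_pos: [0.4537, 0.0464, 0.0374]
tcp_rot: [-0.196, 0.981, -0.001, 0.003]
contact_force: [1.2, -0.1, 5.6]
opening: 0.703
time: 6.67
eef_pos: [0.4485, 0.0468, 0.0932]
tcp_rot: [-0.196, 0.981, 0.001, -0.003]
contact_force: [1.1, -0.1, -1.7]
opening: 0.702
time: 7.08
eef_pos: [0.4517, 0.0466, 0.1963]
tcp_rot: [-0.196, 0.981, -0.001, 0.002]
contact_force: [-0.0, -0.2, -1.9]
opening: 0.702
```

View pics/j3.png

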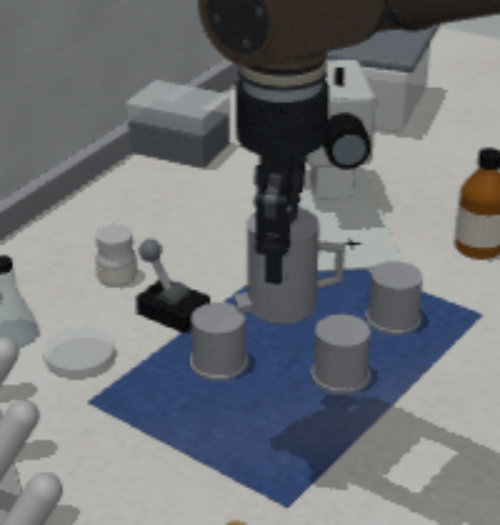

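The jug is held upright, the lever is on, and the beakers look undisturbed. I'll carry the jug to the viewer while turning it -186°.

```bash
python3 -m jog '{"travel":[[2.3,-11.2,0],[2.3,-11.2,0],[2.3,-11.2,0],[2.3,-11.2,0],[2.3,-11.2,0]],"dr":[[0,0,-6.9],[0,0,-6.9],[0,0,-6.9],[0,0,-6.9],[0,0,-6.9]],"jaw":[255,255,255,255,255]}'
python3 -m jog '{"travel":[[2.3,-11.2,0],[2.3,-11.2,0],[2.3,-11.2,0],[2.3,-11.2,0],[2.3,-11.2,0]],"dr":[[0,0,-6.9],[0,0,-6.9],[0,0,-6.9],[0,0,-6.9],[0,0,-6.9]],"jaw":[255,255,255,255,255]}'
python3 -m jog '{"travel":[[2.3,-11.2,0],[2.3,-11.2,0],[2.3,-11.2,0],[2.3,-11.2,0],[2.3,-11.2,0]],"dr":[[0,0,-6.9],[0,0,-6.9],[0,0,-6.9],[0,0,-6.9],[0,0,-6.9]],"jaw":[255,255,255,255,255]}'
python3 -m jog '{"travel":[[2.3,-11.2,0],[2.3,-11.2,0],[2.3,-11.2,0],[2.3,-11.2,0],[2.3,-11.2,0]],"dr":[[0,0,-6.9],[0,0,-6.9],[0,0,-6.9],[0,0,-6.9],[0,0,-6.9]],"jaw":[255,255,255,255,255]}'
python3 -m jog '{"travel":[[2.3,-11.2,0],[2.3,-11.2,0],[2.3,-11.2,0],[2.3,-11.2,0],[2.3,-11.2,0]],"dr":[[0,0,-6.9],[0,0,-6.9],[0,0,-6.9],[0,0,-6.9],[0,0,-6.9]],"jaw":[255,255,255,255,255]}'
python3 -m jog '{"travel":[[2.3,-11.2,0],[2.3,-11.2,0],[0,0,0],[0,0,0]],"dr":[[0,0,-6.9],[0,0,-6.9],[0,0,0],[0,0,0]],"jaw":[255,255,255,255]}'
cat > st.py <<'E'
from h import *
from scipy.spatial.transform import Rotation as R
s=get_state();M=R.from_quat(s['tcp_rot']).as_matrix();print(s['time'],'q',s['qpos'].round(2),'p',s['eef_pos'].round(4),'psi',np.degrees(np.arctan2(M[1,1],M[0,1])).round(1),'z',M[:,2].round(3),'F',s['contact_force'].round(1),'o',s['opening'])
E
python3 st.py
```

```text
time: 7.55
eef_pos: [0.461, -0.0095, 0.1915]
tcp_rot: [0.106, 0.994, 0.0, -0.003]
contact_force: [-0.2, 0.1, -1.6]
opening: 0.704
time: 7.97
eef_pos: [0.4726, -0.0653, 0.1915]
tcp_rot: [0.396, 0.918, -0.0, -0.003]
contact_force: [0.8, 0.3, -1.3]
opening: 0.705
time: 8.38
eef_pos: [0.4841, -0.1212, 0.1914]
tcp_rot: [0.651, 0.759, -0.001, -0.003]
contact_force: [0.8, -1.1, -1.7]
opening: 0.704
time: 8.8
eef_pos: [0.4957, -0.177, 0.1912]
tcp_rot: [0.847, 0.532, -0.002, -0.003]
contact_force: [-0.3, -0.5, -1.3]
opening: 0.702
time: 9.22
eef_pos: [0.5073, -0.2329, 0.1911]
tcp_rot: [0.966, 0.257, -0.002, -0.003]
contact_force: [0.8, 0.1, -1.8]
opening: 0.705
time: 9.55
eef_pos: [0.5122, -0.2551, 0.1919]
tcp_rot: [0.99, 0.143, -0.002, -0.002]
contact_force: [0.0, 0.3, -1.5]
opening: 0.702
9.55 q [-0.64  0.1   1.87  0.    1.18  0.64] p [ 0.5122 -0.2551  0.1919] psi -73.5 z [-0.004  0.003 -1.   ] F [ 0.   0.3 -1.5] o 0.7023791370816866
```

```bash
python3 -m jog '{"travel":[[0,0,-33],[0,0,-33],[0,0,0]],"dr":[[0,0,0],[0,0,0],[0,0,0]],"jaw":[255,255,255]}'
python3 -m jog '{"travel":[[6,-8,0],[6,-8,0],[7,-9,0],[0,0,0],[0,0,0]],"dr":[[0,0,0],[0,0,0],[0,0,0],[0,0,0],[0,0,0]],"jaw":[255,255,255,255,255]}'
python3 st.py; python3 -c "
from h import *
im=snap('side','s4');t=snap('top','t4')
cv2.imwrite('pics/j4.png',np.hstack([cv2.resize(im[80:240,240:400],(480,480)),cv2.resize(t[140:280,300:440],(300,300)).repeat(1,0) if 0 else cv2.copyMakeBorder(cv2.resize(t[140:280,320:420],(320,448)),0,32,0,0,0)])[:,:,::-1])
for X in [(.55,-.304,.115),(.575,-.335,.115),(.531,-.28,.09)]: print(proj('side',X).round(1))"
```

```text
time: 9.8
eef_pos: [0.5086, -0.2516, 0.1203]
tcp_rot: [0.99, 0.144, -0.006, -0.006]
contact_force: [-1.3, 0.6, -2.8]
opening: 0.707
time: 10.22
eef_pos: [0.534, -0.2822, 0.1311]
tcp_rot: [0.99, 0.142, 0.001, 0.001]
contact_force: [0.1, -0.1, -1.8]
opening: 0.703
10.2167 q [-0.65  0.23  1.84  0.    1.07  0.63] p [ 0.534  -0.2822  0.1311] psi -73.6 z [ 0.003 -0.002 -1.   ] F [ 0.1 -0.1 -1.8] o 0.7028048991918451
[320.8 166. ]
[318.  159.9]
[322.5 178.5]
```

View pics/j4.png

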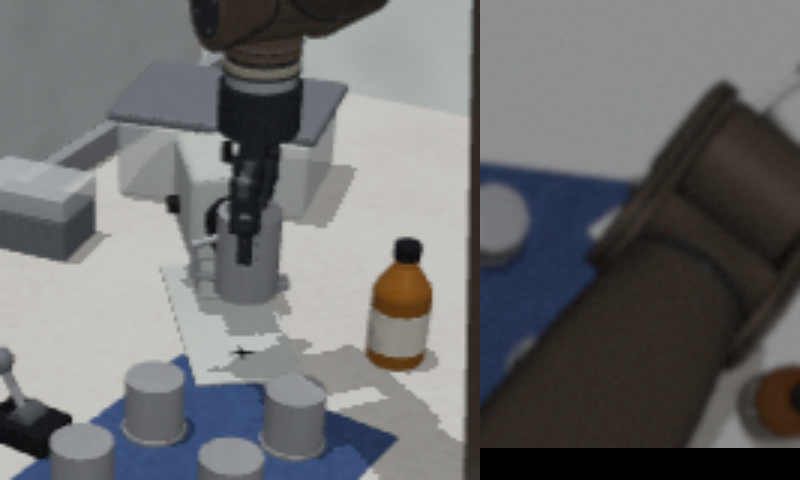

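The jug stands as planned: its mouth centre is at side pixel (322,178), where (322.5,178.5) was predicted. I'll hold and turn through the three views.

```bash
hold(){ :; }
python3 -m jog '{"travel":[[-2,2,-4],[0,0,0],[0,0,0],[0,0,0],[0,0,0]],"dr":[[0,0,0],[0,0,0],[0,0,0],[0,0,0],[0,0,0]],"jaw":[255,255,255,255,255]}' >/dev/null
python3 -m jog '{"travel":[[0,0,0],[0,0,0],[0,0,0],[0,0,0],[0,0,0]],"dr":[[0,0,0],[0,0,0],[0,0,0],[0,0,0],[0,0,0]],"jaw":[255,255,255,255,255]}' >/dev/null
python3 -m jog '{"travel":[[0,0,0],[0,0,0],[0,0,0],[0,0,0],[0,0,0]],"dr":[[0,0,0],[0,0,0],[0,0,0],[0,0,0],[0,0,0]],"jaw":[255,255,255,255,255]}' >/dev/null
python3 st.py
python3 -m jog '{"travel":[[0,0,0],[0,0,0],[0,0,0],[0,0,0],[0,0,0]],"dr":[[0,0,6],[0,0,7],[0,0,7],[0,0,7],[0,0,7]],"jaw":[255,255,255,255,255]}' >/dev/null
python3 -m jog '{"travel":[[0,0,0],[0,0,0],[0,0,0],[0,0,0],[0,0,0]],"dr":[[0,0,7],[0,0,7],[0,0,7],[0,0,7],[0,0,7]],"jaw":[255,255,255,255,255]}' >/dev/null
python3 -m jog '{"travel":[[0,0,0],[0,0,0],[0,0,0],[0,0,0],[0,0,0]],"dr":[[0,0,7],[0,0,7],[0,0,7],[0,0,0],[0,0,0]],"jaw":[255,255,255,255,255]}' >/dev/null
python3 st.py
python3 -m jog '{"travel":[[0,0,0],[0,0,0],[0,0,0],[0,0,0],[0,0,0]],"dr":[[0,0,0],[0,0,0],[0,0,0],[0,0,0],[0,0,0]],"jaw":[255,255,255,255,255]}' >/dev/null
python3 -m jog '{"travel":[[0,0,0],[0,0,0],[0,0,0],[0,0,0],[0,0,0]],"dr":[[0,0,0],[0,0,0],[0,0,0],[0,0,0],[0,0,0]],"jaw":[255,255,255,255,255]}' >/dev/null
python3 -m jog '{"travel":[[0,0,0],[0,0,0],[0,0,0],[0,0,0],[0,0,0]],"dr":[[0,0,0],[0,0,0],[0,0,0],[0,0,0],[0,0,0]],"jaw":[255,255,255,255,255]}' >/dev/null
python3 st.py; python3 -c "
from h import *
snap('side','s5')"
python3 -m jog '{"travel":[[0,0,0],[0,0,0],[0,0,0],[0,0,0],[0,0,0]],"dr":[[0,0,6],[0,0,7],[0,0,7],[0,0,7],[0,0,7]],"jaw":[255,255,255,255,255]}' >/dev/null
python3 -m jog '{"travel":[[0,0,0],[0,0,0],[0,0,0],[0,0,0],[0,0,0]],"dr":[[0,0,7],[0,0,7],[0,0,7],[0,0,7],[0,0,7]],"jaw":[255,255,255,255,255]}' >/dev/null
python3 -m jog '{"travel":[[0,0,0],[0,0,0],[0,0,0],[0,0,0],[0,0,0]],"dr":[[0,0,7],[0,0,7],[0,0,7],[0,0,0],[0,0,0]],"jaw":[255,255,255,255,255]}' >/dev/null
python3 st.py
python3 -m jog '{"travel":[[0,0,0],[0,0,0],[0,0,0],[0,0,0],[0,0,0]],"dr":[[0,0,0],[0,0,0],[0,0,0],[0,0,0],[0,0,0]],"jaw":[255,255,255,255,255]}' >/dev/null
python3 -m jog '{"travel":[[0,0,0],[0,0,0],[0,0,0],[0,0,0],[0,0,0]],"dr":[[0,0,0],[0,0,0],[0,0,0],[0,0,0],[0,0,0]],"jaw":[255,255,255,255,255]}' >/dev/null
python3 -m jog '{"travel":[[0,0,0],[0,0,0],[0,0,0],[0,0,0],[0,0,0]],"dr":[[0,0,0],[0,0,0],[0,0,0],[0,0,0],[0,0,0]],"jaw":[255,255,255,255,255]}' >/dev/null
python3 st.py
python3 -c "
from h import *
im=snap('side','s6');a=cv2.imread('pics/s5.png')[:,:,::-1]
f=lambda i:cv2.resize(i[80:260,180:380],(400,360))
cv2.imwrite('pics/j6.png',np.hstack([f(a),f(im)])[:,:,::-1])"
```

```text
11.5667 q [-0.65  0.23  1.85 -0.    1.06  0.63] p [ 0.5305 -0.2788  0.1247] psi -73.6 z [ 0. -0. -1.] F [ 0.9 -0.3 -1.4] o 0.703407685231035
12.8167 q [-0.65  0.23  1.85 -0.    1.06 -0.94] p [ 0.5305 -0.2789  0.1248] psi 16.2 z [ 0. -0. -1.] F [ 0.5  1.5 -1.8] o 0.7002279861359012
14.0667 q [-0.65  0.23  1.85 -0.    1.06 -0.94] p [ 0.5305 -0.2788  0.1247] psi 16.3 z [-0.  0. -1.] F [-0.1 -0.6 -1.8] o 0.6998748162900391
15.3667 q [-0.65  0.23  1.85  0.    1.06 -2.51] p [ 0.5305 -0.2788  0.1248] psi 106.2 z [ 0.  0. -1.] F [-0.5 -0.2 -2.1] o 0.7021121299693592
16.6167 q [-0.65  0.23  1.85  0.    1.06 -2.51] p [ 0.5305 -0.2788  0.1248] psi 106.3 z [ 0. -0. -1.] F [ 0.2  0.4 -2. ] o 0.7046709726500524
```

View pics/j6.png

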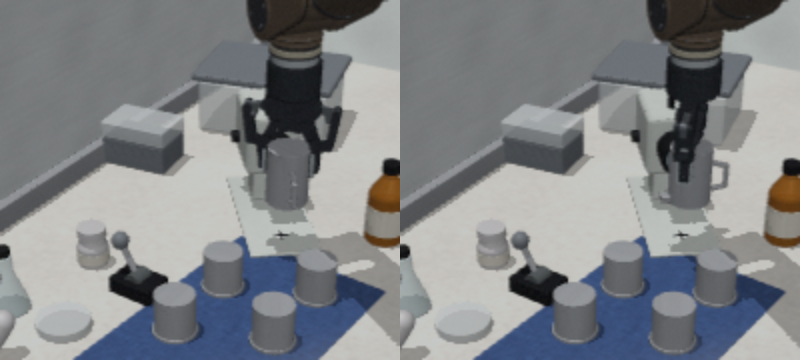

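Both pictures are right: the spout faced the lens first, and then the right side did, with the handle to the right. All four beakers are in place. I'll take the jug to peg 2.

```bash
python3 -m jog '{"travel":[[-12,16,0],[-13,16,0],[0,0,40],[0,0,40],[0,0,40]],"dr":[[0,0,0],[0,0,0],[0,0,0],[0,0,0],[0,0,0]],"jaw":[255,255,255,255,255]}'
python3 -m jog '{"travel":[[11.5,36.7,0],[11.5,36.7,0],[11.5,36.7,0],[11.5,36.7,0],[11.5,36.7,0]],"dr":[[0,0,2.2],[0,0,2.2],[0,0,2.2],[0,0,2.2],[0,0,2.2]],"jaw":[255,255,255,255,255]}'
python3 -m jog '{"travel":[[11.5,36.7,0],[11.5,36.7,0],[11.5,36.7,0],[11.5,36.7,0],[11.5,36.7,0]],"dr":[[0,0,2.2],[0,0,0],[0,0,0],[0,0,0],[0,0,0]],"jaw":[255,255,255,255,255]}'
python3 -m jog '{"travel":[[11.5,36.7,0],[0,0,0],[0,0,0],[0,0,0],[0,0,0]],"dr":[[0,0,0],[5.44,-4.4,0],[5.44,-4.4,0],[5.44,-4.4,0],[5.44,-4.4,0]],"jaw":[255,255,255,255,255]}'
python3 -m jog '{"travel":[[0,0,0],[0,0,0],[0,0,0]],"dr":[[5.44,-4.4,0],[0,0,0],[0,0,0]],"jaw":[255,255,255]}'
python3 st.py
```

```text
time: 17.08
eef_pos: [0.5043, -0.2458, 0.2446]
tcp_rot: [-0.142, 0.99, 0.001, -0.001]
contact_force: [1.9, -0.6, -1.0]
opening: 0.701
time: 17.5
eef_pos: [0.5632, -0.0617, 0.2451]
tcp_rot: [-0.237, 0.971, -0.0, 0.0]
contact_force: [0.5, -0.2, -1.6]
opening: 0.706
time: 17.92
eef_pos: [0.6207, 0.1221, 0.2448]
tcp_rot: [-0.255, 0.967, -0.0, 0.0]
contact_force: [0.8, -0.2, -1.1]
opening: 0.701
time: 18.33
eef_pos: [0.6324, 0.1576, 0.2456]
tcp_rot: [-0.248, 0.937, 0.144, 0.198]
contact_force: [0.4, 0.5, -1.0]
opening: 0.705
time: 18.58
eef_pos: [0.6309, 0.1559, 0.2433]
tcp_rot: [-0.242, 0.923, 0.177, 0.24]
contact_force: [-1.1, 0.1, -0.7]
opening: 0.705
18.5833 q [-0.1   0.03  1.93  0.64  0.93 -2.51] p [0.6309 0.1559 0.2433] psi 123.0 z [ 0.358  0.444 -0.822] F [-1.1  0.1 -0.7] o 0.7050101207756622
```

```bash
python3 -m jog '{"travel":[[1,0,-37],[0,0,-37],[0,0,0],[0,0,0]],"dr":[[0,0,0],[0,0,0],[0,0,0],[0,0,0]],"jaw":[255,255,255,255]}'
python3 -c "
from h import *
a=snap('side','s7');t=snap('top','t7')
f=lambda i:cv2.resize(i,(400,400))
cv2.imwrite('pics/j7.png',np.hstack([f(a[150:310,110:270]),f(t[80:240,100:260])])[:,:,::-1])"
```

```text
time: 18.92
eef_pos: [0.6322, 0.1577, 0.169]
tcp_rot: [-0.243, 0.923, 0.179, 0.24]
contact_force: [-0.2, -0.2, -1.2]
opening: 0.704
```

View pics/j7.png

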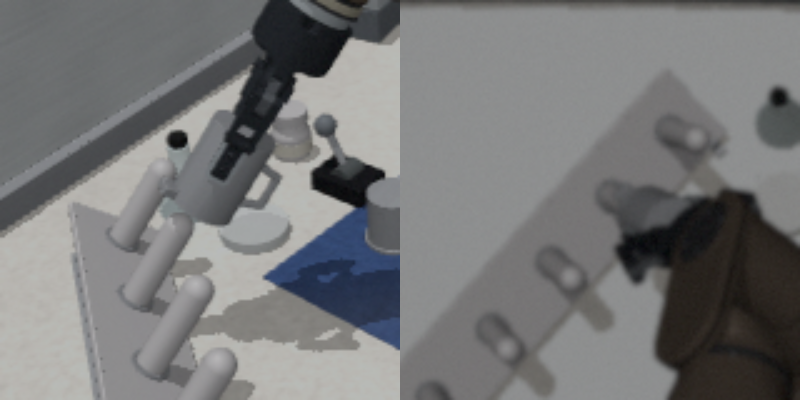

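```bash
python3 -c "
from h import *
z=lambda X:((proj('side',X)-[110,150])*2.5).round(), 
for X in [(.645,.174,.1395),(.655,.184,.127),(.660,.190,.1155),(.712,.255,.045),(.614,.136,.209)]: print(((proj('side',X)-[110,150])*2.5).round(),((proj('top',X)-[100,80])*2.5+[400,0]).round())
"
```

```text
[195. 203.] [645. 217.]
[181. 216.] [638. 210.]
[174. 228.] [634. 208.]
[ 93. 308.] [586. 176.]
[242. 128.] [674. 232.]
```

Peg 2's tip is at side zoom (177,222), and the jug's mouth centre is near (207,205), about 6 mm low after a slight swivel in the jaws. I'll shift the jug up-slope by that much and slide it on.

```bash
python3 -m jog '{"travel":[[3,4,3],[0,0,0],[7.2,8.9,-16.4],[7.2,8.9,-16.4],[0,0,0]],"dr":[[0,0,0],[0,0,0],[0,0,0],[0,0,0],[0,0,0]],"jaw":[255,255,255,255,255]}'
python3 -m jog '{"travel":[[7.2,8.9,-16.4],[7.2,8.9,-16.4],[0,0,0]],"dr":[[0,0,0],[0,0,0],[0,0,0]],"jaw":[255,255,255]}'
python3 -m jog '{"travel":[[3,4,-7],[1.5,2,-3.5],[0,0,0]],"dr":[[0,0,0],[0,0,0],[0,0,0]],"jaw":[255,255,255]}'
python3 st.py
python3 -c "
from h import *
a=snap('side','s8');t=snap('top','t8')
f=lambda i:cv2.resize(i,(400,400))
cv2.imwrite('pics/j8.png',np.hstack([f(a[150:310,110:270]),f(t[80:240,100:260])])[:,:,::-1])"
```

```text
time: 19.43
eef_pos: [0.65, 0.1798, 0.1396]
tcp_rot: [-0.244, 0.922, 0.178, 0.241]
contact_force: [-1.0, -0.9, -2.7]
opening: 0.702
time: 19.68
eef_pos: [0.6642, 0.1974, 0.1066]
tcp_rot: [-0.244, 0.922, 0.178, 0.241]
contact_force: [-0.5, -0.7, -3.3]
opening: 0.706
time: 19.93
eef_pos: [0.6696, 0.2025, 0.0981]
tcp_rot: [-0.243, 0.922, 0.178, 0.243]
contact_force: [-0.2, 0.1, -0.8]
opening: 0.704
19.9333 q [-0.02  0.3   1.91  0.8   0.68 -2.67] p [0.6696 0.2025 0.0981] psi 123.2 z [ 0.361  0.446 -0.819] F [-0.2  0.1 -0.8] o 0.704184260753639
```

View pics/j8.png

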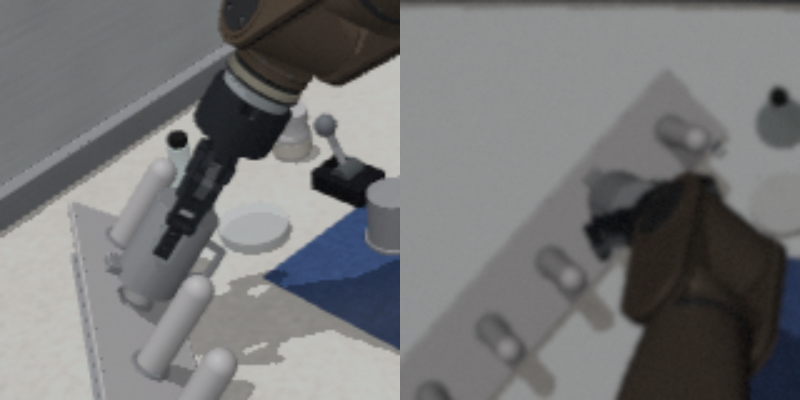

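The jug is over peg 2, with about 9 mm left to go. I'll push it on until contact, release it, and back off along the peg.

```bash
python3 -m jog '{"travel":[[1.4,1.8,-3.3],[1.4,1.8,-3.3],[1,1.2,-2.4],[0,0,0]],"dr":[[0,0,0],[0,0,0],[0,0,0],[0,0,0]],"jaw":[255,255,255,255]}'
python3 -m jog '{"travel":[[0,0,0],[0,0,0],[0,0,0],[0,0,0],[0,0,0]],"dr":[[0,0,0],[0,0,0],[0,0,0],[0,0,0],[0,0,0]],"jaw":[150,0,0,0,0]}'
python3 -m jog '{"travel":[[-4,-4.9,9],[-8,-9.8,18],[-12,-14.7,27],[-12,-14.7,27],[-8,-9.8,18]],"dr":[[0,0,0],[0,0,0],[0,0,0],[0,0,0],[0,0,0]],"jaw":[0,0,0,0,0]}'
python3 st.py
python3 -c "
from h import *
a=snap('side','s9');t=snap('top','t9')
f=lambda i:cv2.resize(i,(400,400))
cv2.imwrite('pics/j9.png',np.hstack([f(a[150:310,110:270]),f(t[150:310,210:370])])[:,:,::-1])"
```

```text
time: 20.37
eef_pos: [0.6734, 0.2055, 0.0935]
tcp_rot: [-0.245, 0.921, 0.178, 0.243]
contact_force: [-24.7, -17.2, 26.4]
opening: 0.703
time: 20.78
eef_pos: [0.6732, 0.2075, 0.0886]
tcp_rot: [-0.243, 0.922, 0.178, 0.242]
contact_force: [0.8, -0.2, -1.0]
opening: 1.0
time: 21.2
eef_pos: [0.629, 0.1525, 0.1905]
tcp_rot: [-0.243, 0.922, 0.177, 0.243]
contact_force: [0.2, -0.1, 1.4]
opening: 1.006
21.2 q [-0.11  0.08  1.98  0.7   0.85 -2.61] p [0.629  0.1525 0.1905] psi 123.2 z [ 0.363  0.445 -0.819] F [ 0.2 -0.1  1.4] o 1.0058849030389039
```

View pics/j9.png

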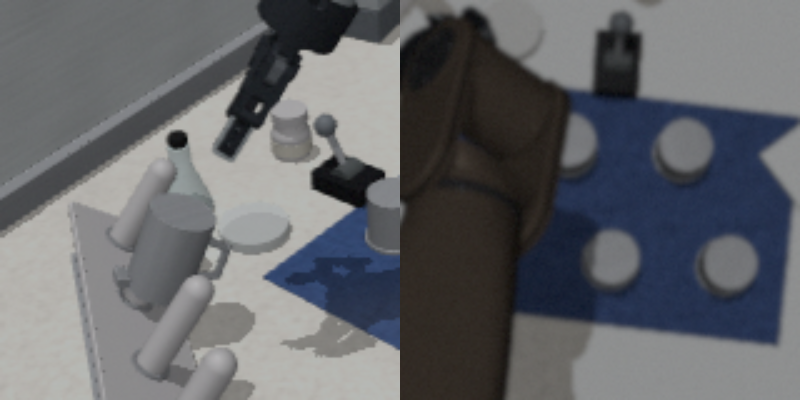

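The jug hangs fully on peg 2, pushed with 40 N against the tip. The beakers are where they were and the lever is still on. Next I'll untilt, close the jaws, and pull the lever off from its far side.

```bash
python3 -m jog '{"travel":[[0,0,10],[10,-25,5],[10,-25,0],[10,-25,0],[10,-25,0]],"dr":[[-5.44,4.4,0],[-5.44,4.4,0],[-5.44,4.4,0],[-5.44,4.4,0],[-5.44,4.4,0]],"jaw":[0,100,255,255,255]}'
python3 -m jog '{"travel":[[11,-26,0],[11,-26,0],[11,-26,0],[10,-26,0],[10,-26,0]],"dr":[[0,0,-6.6],[0,0,-6.6],[0,0,-6.6],[0,0,-6.6],[0,0,-6.6]],"jaw":[255,255,255,255,255]}'
python3 -m jog '{"travel":[[0,0,0],[0,0,0]],"dr":[[0,0,0],[0,0,0]],"jaw":[255,255]}'
python3 st.py
```

```text
time: 21.72
eef_pos: [0.6697, 0.0527, 0.2028]
tcp_rot: [-0.255, 0.967, -0.001, -0.001]
contact_force: [0.6, -0.0, -0.5]
opening: 0.453
time: 22.13
eef_pos: [0.7223, -0.077, 0.2005]
tcp_rot: [0.032, 0.999, 0.001, -0.0]
contact_force: [0.2, 0.4, -0.5]
opening: -0.004
time: 22.3
eef_pos: [0.7219, -0.0776, 0.2005]
tcp_rot: [0.031, 1.0, 0.001, -0.0]
contact_force: [0.6, -0.0, 0.3]
opening: 0.001
22.3 q [-0.25  0.42  1.46  0.    1.26 -1.76] p [ 0.7219 -0.0776  0.2005] psi 86.5 z [-0.001  0.002 -1.   ] F [ 0.6 -0.   0.3] o 0.000729015161449417
```

```bash
python3 -m jog '{"travel":[[0,0,-35],[0,0,-40],[0,0,-30],[0,0,-15],[0,0,-7]],"dr":[[0,0,3],[0,0,0],[0,0,0],[0,0,0],[0,0,0]],"jaw":[255,255,255,255,255]}'
python3 -m jog '{"travel":[[0,0,0],[-15,0,0],[-15,0,0],[-15,0,0],[-15,0,0]],"dr":[[0,0,0],[0,0,0],[0,0,0],[0,0,0],[0,0,0]],"jaw":[255,255,255,255,255]}'
python3 -m jog '{"travel":[[-8,0,0],[-6,0,0],[-4,0,0],[0,0,0],[0,0,0]],"dr":[[0,0,0],[0,0,0],[0,0,0],[0,0,0],[0,0,0]],"jaw":[255,255,255,255,255]}'
python3 st.py
python3 -c "
from h import *
im=snap('side','s10')[150:290,180:380];cv2.imwrite('pics/j10.png',cv2.resize(im[:,:,::-1],None,fx=3,fy=3))"
```

```text
time: 22.72
eef_pos: [0.7194, -0.0745, 0.0707]
tcp_rot: [0.003, 1.0, 0.002, -0.003]
contact_force: [0.1, 0.2, -1.0]
opening: 0.0
time: 23.13
eef_pos: [0.6728, -0.0758, 0.0892]
tcp_rot: [0.004, 1.0, 0.0, 0.016]
contact_force: [3.5, 0.9, 11.7]
opening: -0.002
time: 23.55
eef_pos: [0.6479, -0.0769, 0.0802]
tcp_rot: [0.004, 1.0, -0.0, 0.006]
contact_force: [2.4, 1.7, 8.3]
opening: -0.006
23.55 q [-0.27  0.39  1.74  0.    1.   -1.84] p [ 0.6479 -0.0769  0.0802] psi 89.5 z [ 0.012 -0.    -1.   ] F [2.4 1.7 8.3] o -0.006195659982461406
```

View pics/j10.png

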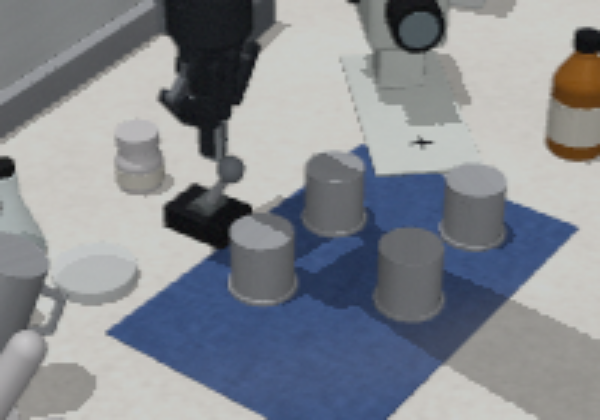

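The lever's ball is back at side pixel (257,206), against (255,205) when it was off at the start. The beaker tops match their predicted pixels. Now for beaker A, to peg 1.

```bash
python3 -m jog '{"travel":[[12,0,0],[0,0,35],[0,0,35],[-16,9,30],[-16,9,0]],"dr":[[0,0,0],[0,0,0],[0,0,0],[0,0,-6.5],[0,0,-6.5]],"jaw":[255,255,255,0,0]}'
python3 -m jog '{"travel":[[-16,9,0],[-16,9,0],[-16,9,0],[-14,8,0],[0,0,0]],"dr":[[0,0,-6.5],[0,0,-6.5],[0,0,-6.5],[0,0,-6.5],[0,0,0]],"jaw":[0,0,0,0,0]}'
python3 -m jog '{"travel":[[0,0,0],[0,0,0]],"dr":[[0,0,0],[0,0,0]],"jaw":[0,0]}'
python3 st.py
```

```text
time: 24.02
eef_pos: [0.6285, -0.06, 0.1842]
tcp_rot: [0.12, 0.993, -0.001, 0.008]
contact_force: [0.3, 0.8, 1.3]
opening: 0.275
time: 24.43
eef_pos: [0.5599, -0.0222, 0.1752]
tcp_rot: [0.338, 0.941, 0.0, -0.0]
contact_force: [0.7, -0.2, -0.7]
opening: 0.976
time: 24.6
eef_pos: [0.5628, -0.024, 0.1759]
tcp_rot: [0.336, 0.942, 0.0, 0.002]
contact_force: [-0.3, -0.3, 0.4]
opening: 0.999
24.6 q [-0.22  0.09  1.91 -0.    1.14 -1.11] p [ 0.5628 -0.024   0.1759] psi 50.7 z [ 0.003 -0.001 -1.   ] F [-0.3 -0.3  0.4] o 0.9985527933708401
```

```bash
python3 -m jog '{"travel":[[0,0,-40],[0,0,-40],[0,0,-40],[0,0,-28],[0,0,-12]],"dr":[[0,0,0],[0,0,0],[0,0,0],[0,0,0],[0,0,0]],"jaw":[0,0,0,0,0]}'
python3 -m jog '{"travel":[[0,0,0],[0,0,0],[0,0,0],[0,0,0],[0,0,0]],"dr":[[0,0,0],[0,0,0],[0,0,0],[0,0,0],[0,0,0]],"jaw":[0,100,200,255,255]}' 50
python3 st.py
python3 -m jog '{"travel":[[0,0,0],[0,0,20],[0,0,40],[0,0,40],[0,0,40]],"dr":[[0,0,0],[0,0,0],[0,0,0],[0,0,0],[0,0,0]],"jaw":[255,255,255,255,255]}'
python3 -m jog '{"travel":[[0,0,40],[0,0,20],[0,0,0]],"dr":[[0,0,0],[0,0,0],[0,0,0]],"jaw":[255,255,255]}'
python3 st.py
```

```text
time: 25.02
eef_pos: [0.5594, -0.0235, 0.0104]
tcp_rot: [0.337, 0.941, -0.0, -0.003]
contact_force: [-0.5, -0.3, -0.8]
opening: 0.998
time: 25.43
eef_pos: [0.5647, -0.0242, 0.0185]
tcp_rot: [0.337, 0.941, 0.0, 0.004]
contact_force: [1.2, -0.7, 3.9]
opening: 0.637
25.4333 q [-0.22  0.32  1.98 -0.    0.84 -1.1 ] p [ 0.5647 -0.0242  0.0185] psi 50.6 z [ 0.008 -0.002 -1.   ] F [ 1.2 -0.7  3.9] o 0.6366945983028764
time: 25.85
eef_pos: [0.5611, -0.0232, 0.1567]
tcp_rot: [0.337, 0.941, 0.0, 0.0]
contact_force: [0.9, 0.1, -0.8]
opening: 0.636
time: 26.1
eef_pos: [0.5653, -0.0241, 0.2231]
tcp_rot: [0.337, 0.941, 0.001, 0.008]
contact_force: [1.1, 0.3, -0.5]
opening: 0.635
26.1 q [-0.22  0.05  1.87  0.    1.22 -1.1 ] p [ 0.5653 -0.0241  0.2231] psi 50.6 z [ 0.015 -0.003 -1.   ] F [ 1.1  0.3 -0.5] o 0.6348723225075038
```

```bash
python3 -m jog '{"travel":[[29,25.6,4],[29,25.6,4],[29,25.6,4],[29,25.6,0],[29,25.6,0]],"dr":[[5.44,-4.4,0],[5.44,-4.4,0],[5.44,-4.4,0],[5.44,-4.4,0],[5.44,-4.4,0]],"jaw":[255,255,255,255,255]}'
python3 -m jog '{"travel":[[0,0,0],[0,0,0],[0,0,0]],"dr":[[0,0,0],[0,0,0],[0,0,0]],"jaw":[255,255,255]}'
python3 st.py
```

```text
time: 26.52
eef_pos: [0.7078, 0.1052, 0.2268]
tcp_rot: [0.322, 0.897, 0.286, 0.101]
contact_force: [0.5, 0.6, -1.3]
opening: 0.637
time: 26.77
eef_pos: [0.7059, 0.1044, 0.2254]
tcp_rot: [0.322, 0.898, 0.283, 0.098]
contact_force: [-0.1, 0.5, -1.2]
opening: 0.638
26.7667 q [-0.17  0.2   1.77  0.66  0.96 -1.39] p [0.7059 0.1044 0.2254] psi 50.4 z [ 0.359  0.445 -0.821] F [-0.1  0.5 -1.2] o 0.6384328721813597
```

```bash
python3 -m jog '{"travel":[[3,-1,-32],[0,0,-26],[0,0,-6],[0,0,0]],"dr":[[0,0,0],[0,0,0],[0,0,0],[0,0,0]],"jaw":[255,255,255,255]}'
python3 -m jog '{"travel":[[6.5,8,-14.8],[6.5,8,-14.8],[6.5,8,-14.8],[6.5,8,-14.8],[0,0,0]],"dr":[[0,0,0],[0,0,0],[0,0,0],[0,0,0],[0,0,0]],"jaw":[255,255,255,255,255]}'
python3 st.py
python3 -c "
from h import *
a=snap('side','s11');t=snap('top','t11')
f=lambda i:cv2.resize(i,(400,400))
cv2.imwrite('pics/j11.png',np.hstack([f(a[150:310,110:270]),f(t[80:240,100:260])])[:,:,::-1])"
```

```text
time: 27.1
eef_pos: [0.7079, 0.1034, 0.1601]
tcp_rot: [0.323, 0.898, 0.283, 0.097]
contact_force: [0.5, -0.2, -1.2]
opening: 0.637
time: 27.52
eef_pos: [0.7357, 0.1365, 0.1032]
tcp_rot: [0.322, 0.898, 0.284, 0.099]
contact_force: [0.0, 0.1, -1.5]
opening: 0.64
27.5167 q [-0.12  0.41  1.76  0.76  0.78 -1.51] p [0.7357 0.1365 0.1032] psi 50.5 z [ 0.36   0.446 -0.819] F [ 0.   0.1 -1.5] o 0.6399213740599162
```

View pics/j11.png

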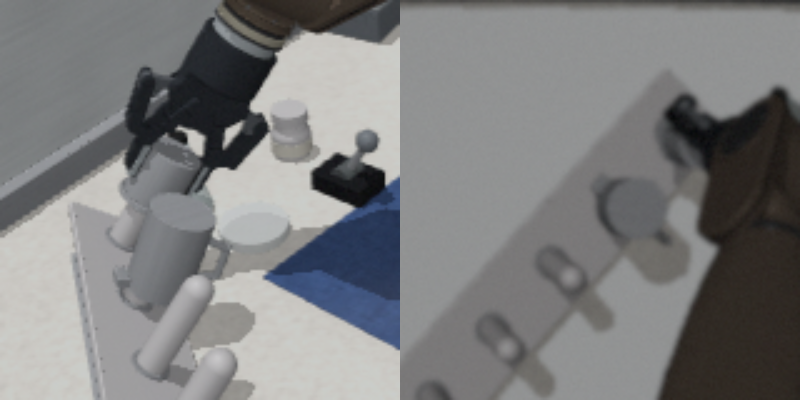

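The beaker is over peg 1. The lever at side zoom (367,140) leans towards the robot. I'll push the beaker home and release it.

```bash
python3 -m jog '{"travel":[[1.8,2.2,-4.1],[1.8,2.2,-4.1],[1.4,1.8,-3.3],[0.7,0.9,-1.6],[0,0,0]],"dr":[[0,0,0],[0,0,0],[0,0,0],[0,0,0],[0,0,0]],"jaw":[255,255,255,255,255]}'
python3 -m jog '{"travel":[[0,0,0]],"dr":[[0,0,0]],"jaw":[255]}'
python3 st.py
```

```text
time: 28.03
eef_pos: [0.7417, 0.1404, 0.0964]
tcp_rot: [0.32, 0.898, 0.284, 0.1]
contact_force: [-23.5, -12.8, 21.9]
opening: 0.637
time: 28.12
eef_pos: [0.7417, 0.1405, 0.0964]
tcp_rot: [0.32, 0.898, 0.284, 0.1]
contact_force: [-23.9, -12.0, 20.1]
opening: 0.637
28.1167 q [-0.11  0.43  1.74  0.77  0.77 -1.51] p [0.7417 0.1405 0.0964] psi 50.7 z [ 0.362  0.447 -0.818] F [-23.9 -12.   20.1] o 0.6373342753350587
```

```bash
cat > bk.py <<'E'
from h import *
import sys
s=read_camera("side");hs=cv2.cvtColor(s,cv2.COLOR_RGB2GRAY)
t=read_camera("top");im=cv2.cvtColor(t,cv2.COLOR_RGB2GRAY)
cv2.imwrite(f"pics/{sys.argv[1]}s.png",s[:,:,::-1]);cv2.imwrite(f"pics/{sys.argv[1]}t.png",t[:,:,::-1])
z=cv2.resize(im[170:300,210:390],None,fx=4,fy=4,interpolation=cv2.INTER_CUBIC)
z=cv2.convertScaleAbs(z,alpha=2)
c=cv2.HoughCircles(cv2.medianBlur(z,7),cv2.HOUGH_GRADIENT,1,80,param1=100,param2=14,minRadius=40,maxRadius=56)
a=cv2.cvtColor(t,cv2.COLOR_RGB2HSV)
for q in (c[0] if c is not None else []):
    X=onz("top",q[0]/4+210-.4,q[1]/4+170-.4,.06)
    print(X[:2].round(3),q[2], 'side',proj("side",X).round())
E
python3 -m jog '{"travel":[[0,0,0],[0,0,0],[0,0,0],[0,0,0]],"dr":[[0,0,0],[0,0,0],[0,0,0],[0,0,0]],"jaw":[150,0,0,0]}'
python3 -m jog '{"travel":[[-3.6,-4.5,8.2],[-7.2,-8.9,16.4],[-7.2,-8.9,16.4],[-7.2,-8.9,16.4],[-7.2,-8.9,16.4]],"dr":[[0,0,0],[0,0,0],[0,0,0],[0,0,0],[0,0,0]],"jaw":[0,0,0,0,0]}'
python3 st.py; python3 bk.py b1
```

```text
time: 28.45
eef_pos: [0.7423, 0.1424, 0.092]
tcp_rot: [0.322, 0.897, 0.284, 0.101]
contact_force: [-0.4, -0.2, 0.1]
opening: 0.999
time: 28.87
eef_pos: [0.7089, 0.1022, 0.1657]
tcp_rot: [0.322, 0.898, 0.284, 0.1]
contact_force: [-0.2, 0.2, 0.4]
opening: 0.998
28.8667 q [-0.18  0.28  1.8   0.71  0.88 -1.48] p [0.7089 0.1022 0.1657] psi 50.5 z [ 0.362  0.445 -0.819] F [-0.2  0.2  0.4] o 0.9984633150579955
[ 0.563 -0.145] 42.9 side [290. 205.]
[ 0.442 -0.193] 43.1 side [337. 210.]
[ 0.444 -0.07 ] 44.5 side [316. 232.]
[ 0.496 -0.226] 49.9 side [324. 199.]
```

```bash
python3 -m jog '{"travel":[[-5,-5,20],[-18,-31,5],[-18,-31,0],[-18,-31,0],[-18,-31,0]],"dr":[[0,0,0],[-5.44,4.4,0],[-5.44,4.4,0],[-5.44,4.4,0],[-5.44,4.4,0]],"jaw":[0,0,0,0,0]}'
python3 -m jog '{"travel":[[-18,-31,0],[-18,-31,0],[-18,-31,0],[-18,-25,0],[0,0,0]],"dr":[[-5.44,4.4,0],[0,0,0],[0,0,0],[0,0,0],[0,0,0]],"jaw":[0,0,0,0,0]}'
python3 -m jog '{"travel":[[0,0,0],[0,0,0]],"dr":[[0,0,0],[0,0,0]],"jaw":[0,0]}'
python3 st.py
```

```text
time: 29.38
eef_pos: [0.6319, -0.0278, 0.1904]
tcp_rot: [0.337, 0.94, 0.055, 0.021]
contact_force: [-0.4, -0.1, -0.6]
opening: 1.001
time: 29.8
eef_pos: [0.5581, -0.1476, 0.1887]
tcp_rot: [0.339, 0.941, -0.001, -0.0]
contact_force: [-0.0, 0.5, -0.8]
opening: 0.999
time: 29.97
eef_pos: [0.5606, -0.144, 0.1894]
tcp_rot: [0.337, 0.941, 0.001, 0.001]
contact_force: [0.3, 0.2, -0.5]
opening: 1.001
29.9667 q [-0.43  0.11  1.86  0.    1.17 -1.31] p [ 0.5606 -0.144   0.1894] psi 50.6 z [ 0.001  0.001 -1.   ] F [ 0.3  0.2 -0.5] o 1.0014268979757799
```

```bash
python3 -m jog '{"travel":[[0,0,-40],[0,0,-40],[0,0,-40],[0,0,-38],[0,0,-15]],"dr":[[0,0,0],[0,0,0],[0,0,0],[0,0,0],[0,0,0]],"jaw":[0,0,0,0,0]}'
python3 -m jog '{"travel":[[0,0,0],[0,0,0],[0,0,0],[0,0,0],[0,0,0]],"dr":[[0,0,0],[0,0,0],[0,0,0],[0,0,0],[0,0,0]],"jaw":[0,100,200,255,255]}' 50
python3 -m jog '{"travel":[[0,0,0],[0,0,20],[0,0,40],[0,0,40],[0,0,40]],"dr":[[0,0,0],[0,0,0],[0,0,0],[0,0,0],[0,0,0]],"jaw":[255,255,255,255,255]}'
python3 -m jog '{"travel":[[0,0,40],[0,0,30],[0,0,0]],"dr":[[0,0,0],[0,0,0],[0,0,0]],"jaw":[255,255,255]}'
python3 -m jog '{"travel":[[0,36.5,0],[0,36.5,0],[0,36.5,0],[0,36.5,0],[0,36.5,0]],"dr":[[0,0,0],[0,0,0],[0,0,0],[0,0,0],[5.44,-4.4,0]],"jaw":[255,255,255,255,255]}'
python3 -m jog '{"travel":[[0,36.5,0],[0,36.5,0],[0,36.5,0],[0,36.5,0],[0,36,0]],"dr":[[5.44,-4.4,0],[5.44,-4.4,0],[5.44,-4.4,0],[5.44,-4.4,0],[0,0,0]],"jaw":[255,255,255,255,255]}'
python3 -m jog '{"travel":[[0,0,0],[0,0,0]],"dr":[[0,0,0],[0,0,0]],"jaw":[255,255]}'
python3 st.py
```

```text
time: 30.38
eef_pos: [0.5571, -0.1413, 0.0106]
tcp_rot: [0.336, 0.942, 0.001, -0.004]
contact_force: [-0.4, -0.0, -0.2]
opening: 1.0
time: 30.8
eef_pos: [0.5626, -0.1451, 0.0197]
tcp_rot: [0.337, 0.941, 0.0, 0.004]
contact_force: [0.3, 1.0, 3.8]
opening: 0.64
time: 31.22
eef_pos: [0.5595, -0.1443, 0.1582]
tcp_rot: [0.338, 0.941, 0.0, 0.0]
contact_force: [0.6, -0.2, -0.8]
opening: 0.634
time: 31.47
eef_pos: [0.564, -0.1462, 0.2367]
tcp_rot: [0.337, 0.941, -0.001, 0.009]
contact_force: [0.6, -0.4, -0.3]
opening: 0.634
time: 31.88
eef_pos: [0.5607, 0.0414, 0.2264]
tcp_rot: [0.336, 0.94, 0.059, 0.021]
contact_force: [-0.1, 0.5, -1.9]
opening: 0.634
time: 32.3
eef_pos: [0.5565, 0.2197, 0.222]
tcp_rot: [0.324, 0.897, 0.284, 0.097]
contact_force: [0.7, -0.5, -2.6]
opening: 0.635
time: 32.47
eef_pos: [0.5589, 0.2212, 0.2258]
tcp_rot: [0.321, 0.898, 0.283, 0.099]
contact_force: [-0.7, 0.3, -1.3]
opening: 0.638
32.4667 q [ 0.02 -0.1   2.09  0.63  0.84 -1.22] p [0.5589 0.2212 0.2258] psi 50.6 z [ 0.36   0.446 -0.82 ] F [-0.7  0.3 -1.3] o 0.6378577722399501
```

```bash
python3 -m jog '{"travel":[[3,-1,-32],[0,0,-26],[0,0,-6],[0,0,0]],"dr":[[0,0,0],[0,0,0],[0,0,0],[0,0,0]],"jaw":[255,255,255,255]}'
python3 -m jog '{"travel":[[6.5,8,-14.8],[6.5,8,-14.8],[0,0,0]],"dr":[[0,0,0],[0,0,0],[0,0,0]],"jaw":[255,255,255]}'
python3 -m jog '{"travel":[[6.5,8,-14.8],[6.5,8,-14.8],[0,0,0]],"dr":[[0,0,0],[0,0,0],[0,0,0]],"jaw":[255,255,255]}'
python3 -m jog '{"travel":[[1.8,2.2,-4.1],[1.8,2.2,-4.1],[0,0,0]],"dr":[[0,0,0],[0,0,0],[0,0,0]],"jaw":[255,255,255]}'
python3 st.py
```

```text
time: 32.8
eef_pos: [0.5619, 0.2178, 0.1599]
tcp_rot: [0.323, 0.898, 0.283, 0.098]
contact_force: [0.5, -0.2, -0.8]
opening: 0.634
time: 33.05
eef_pos: [0.5769, 0.2348, 0.1327]
tcp_rot: [0.322, 0.898, 0.284, 0.099]
contact_force: [-0.6, -0.0, -1.3]
opening: 0.637
time: 33.3
eef_pos: [0.5896, 0.251, 0.1032]
tcp_rot: [0.322, 0.898, 0.284, 0.099]
contact_force: [-1.5, -1.0, -0.8]
opening: 0.635
time: 33.55
eef_pos: [0.5935, 0.2552, 0.0963]
tcp_rot: [0.322, 0.897, 0.284, 0.1]
contact_force: [-0.7, -0.6, -0.2]
opening: 0.639
33.55 q [ 0.09  0.18  2.07  0.82  0.6  -1.42] p [0.5935 0.2552 0.0963] psi 50.5 z [ 0.363  0.445 -0.818] F [-0.7 -0.6 -0.2] o 0.6392071983023226
```

```bash
python3 -m jog '{"travel":[[1.4,1.8,-3.3],[0.7,0.9,-1.6],[0,0,0]],"dr":[[0,0,0],[0,0,0],[0,0,0]],"jaw":[255,255,255]}'
python3 -m jog '{"travel":[[0,0,0],[0,0,0],[0,0,0],[0,0,0]],"dr":[[0,0,0],[0,0,0],[0,0,0],[0,0,0]],"jaw":[150,0,0,0]}'
python3 -m jog '{"travel":[[-3.6,-4.5,8.2],[-7.2,-8.9,16.4],[-7.2,-8.9,16.4],[-7.2,-8.9,16.4],[-7.2,-8.9,16.4]],"dr":[[0,0,0],[0,0,0],[0,0,0],[0,0,0],[0,0,0]],"jaw":[0,0,0,0,0]}'
python3 st.py; python3 bk.py b2
python3 -c "
import cv2,numpy as np
a=cv2.imread('pics/b2s.png');t=cv2.imread('pics/b2t.png')
cv2.imwrite('pics/j12.png',np.hstack([cv2.resize(a[160:400,110:310],(400,480)),cv2.resize(t[100:340,100:300],(400,480))]))"
```

```text
time: 33.8
eef_pos: [0.5946, 0.2565, 0.0948]
tcp_rot: [0.319, 0.898, 0.284, 0.1]
contact_force: [-29.8, -24.1, 30.1]
opening: 0.635
time: 34.13
eef_pos: [0.5958, 0.2579, 0.092]
tcp_rot: [0.322, 0.897, 0.284, 0.101]
contact_force: [0.4, -0.2, -0.6]
opening: 0.997
time: 34.55
eef_pos: [0.5622, 0.2176, 0.1654]
tcp_rot: [0.322, 0.898, 0.284, 0.1]
contact_force: [0.5, -1.2, 0.1]
opening: 1.004
34.55 q [ 0.01 -0.01  2.13  0.71  0.74 -1.34] p [0.5622 0.2176 0.1654] psi 50.5 z [ 0.362  0.445 -0.819] F [ 0.5 -1.2  0.1] o 1.0041269319544817
[ 0.441 -0.194] 43.2 side [337. 210.]
[ 0.445 -0.072] 42.5 side [315. 232.]
[ 0.469 -0.284] 44.8 side [342. 192.]
```

View pics/j12.png

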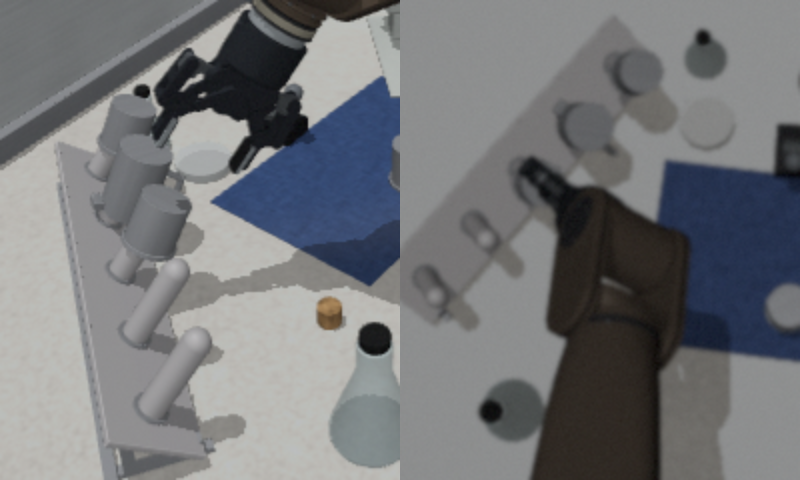

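Vessels hang on pegs 1, 2 and 3, and beakers C and D have not moved. Next is C, to peg 4.

```bash
python3 -m jog '{"travel":[[-5,-5,20],[-13,-32,5],[-13,-32,0],[-13,-32,0],[-13,-32,0]],"dr":[[0,0,0],[-5.44,4.4,0],[-5.44,4.4,0],[-5.44,4.4,0],[-5.44,4.4,0]],"jaw":[0,0,0,0,0]}'
python3 -m jog '{"travel":[[-13,-32,0],[-13,-32,0],[-13,-32,0],[-13,-32,0],[-9,-27,0]],"dr":[[-5.44,4.4,0],[0,0,0],[0,0,0],[0,0,0],[0,0,0]],"jaw":[0,0,0,0,0]}'
python3 -m jog '{"travel":[[0,0,0],[0,0,0],[0,0,0]],"dr":[[0,0,0],[0,0,0],[0,0,0]],"jaw":[0,0,0]}'
python3 st.py
```

```text
time: 35.07
eef_pos: [0.5054, 0.0835, 0.1901]
tcp_rot: [0.337, 0.94, 0.055, 0.021]
contact_force: [1.4, 0.0, 0.4]
opening: 0.999
time: 35.48
eef_pos: [0.4437, -0.071, 0.1886]
tcp_rot: [0.337, 0.941, 0.0, 0.0]
contact_force: [-0.6, 0.3, -0.1]
opening: 1.004
time: 35.73
eef_pos: [0.4448, -0.0697, 0.189]
tcp_rot: [0.338, 0.941, 0.0, 0.001]
contact_force: [0.1, -0.4, -0.0]
opening: 0.999
35.7333 q [-0.38 -0.19  2.15  0.    1.18 -1.26] p [ 0.4448 -0.0697  0.189 ] psi 50.5 z [ 0.001  0.001 -1.   ] F [ 0.1 -0.4 -0. ] o 0.9994509691459305
```

```bash
python3 -m jog '{"travel":[[0,-1,-40],[0,0,-40],[0,0,-40],[0,0,-38],[0,0,-15]],"dr":[[0,0,0],[0,0,0],[0,0,0],[0,0,0],[0,0,0]],"jaw":[0,0,0,0,0]}'
python3 -m jog '{"travel":[[0,0,0],[0,0,0],[0,0,0],[0,0,0],[0,0,0]],"dr":[[0,0,0],[0,0,0],[0,0,0],[0,0,0],[0,0,0]],"jaw":[0,100,200,255,255]}' 50
python3 -m jog '{"travel":[[0,0,0],[0,0,20],[0,0,40],[0,0,40],[0,0,40]],"dr":[[0,0,0],[0,0,0],[0,0,0],[0,0,0],[0,0,0]],"jaw":[255,255,255,255,255]}'
python3 -m jog '{"travel":[[0,0,40],[0,0,30],[0,0,0]],"dr":[[0,0,0],[0,0,0],[0,0,0]],"jaw":[255,255,255]}'
python3 -m jog '{"travel":[[4.5,35,0],[4.5,35,0],[4.5,35,0],[4.5,35,0],[4.5,35,0]],"dr":[[0,0,0],[0,0,0],[0,0,0],[0,0,0],[5.44,-4.4,0]],"jaw":[255,255,255,255,255]}'
python3 -m jog '{"travel":[[4.5,35,0],[4.5,35,0],[4.5,35,0],[4.5,35,0],[4.5,35,0]],"dr":[[5.44,-4.4,0],[5.44,-4.4,0],[5.44,-4.4,0],[5.44,-4.4,0],[0,0,0]],"jaw":[255,255,255,255,255]}'
python3 -m jog '{"travel":[[0,0,0],[0,0,0],[0,0,0]],"dr":[[0,0,0],[0,0,0],[0,0,0]],"jaw":[255,255,255]}'
python3 st.py
```

```text
time: 36.15
eef_pos: [0.4412, -0.0682, 0.0112]
tcp_rot: [0.336, 0.942, 0.0, -0.004]
contact_force: [-0.5, 0.7, -0.3]
opening: 1.002
time: 36.57
eef_pos: [0.4469, -0.0716, 0.0187]
tcp_rot: [0.337, 0.941, 0.0, 0.004]
contact_force: [-0.2, 1.6, 4.6]
opening: 0.641
time: 36.98
eef_pos: [0.4437, -0.0708, 0.1577]
tcp_rot: [0.338, 0.941, 0.0, 0.0]
contact_force: [1.5, -0.4, -1.4]
opening: 0.64
time: 37.23
eef_pos: [0.4482, -0.0725, 0.235]
tcp_rot: [0.337, 0.941, -0.0, 0.009]
contact_force: [0.4, -0.6, -1.1]
opening: 0.64
time: 37.65
eef_pos: [0.4677, 0.107, 0.2259]
tcp_rot: [0.336, 0.94, 0.059, 0.021]
contact_force: [-0.6, 0.5, -1.3]
opening: 0.641
time: 38.07
eef_pos: [0.4856, 0.2783, 0.2209]
tcp_rot: [0.324, 0.897, 0.283, 0.097]
contact_force: [-0.3, -1.0, -1.6]
opening: 0.64
time: 38.32
eef_pos: [0.4892, 0.2788, 0.2257]
tcp_rot: [0.322, 0.898, 0.283, 0.1]
contact_force: [-0.6, 0.2, -0.5]
opening: 0.637
38.3167 q [ 0.16 -0.22  2.19  0.57  0.78 -1.06] p [0.4892 0.2788 0.2257] psi 50.5 z [ 0.361  0.445 -0.82 ] F [-0.6  0.2 -0.5] o 0.6368581681697643
```

```bash
python3 -m jog '{"travel":[[1,2,-32],[0,0,-26],[0,0,-7],[0,0,0]],"dr":[[0,0,0],[0,0,0],[0,0,0],[0,0,0]],"jaw":[255,255,255,255]}'
python3 -m jog '{"travel":[[6.5,8,-14.8],[6.5,8,-14.8],[0,0,0]],"dr":[[0,0,0],[0,0,0],[0,0,0]],"jaw":[255,255,255]}'
python3 -m jog '{"travel":[[6.5,8,-14.8],[6.5,8,-14.8],[0,0,0]],"dr":[[0,0,0],[0,0,0],[0,0,0]],"jaw":[255,255,255]}'
python3 -m jog '{"travel":[[1.8,2.2,-4.1],[1.8,2.2,-4.1],[0,0,0]],"dr":[[0,0,0],[0,0,0],[0,0,0]],"jaw":[255,255,255]}'
python3 -m jog '{"travel":[[1.4,1.8,-3.3],[0.7,0.9,-1.6],[0,0,0]],"dr":[[0,0,0],[0,0,0],[0,0,0]],"jaw":[255,255,255]}'
python3 st.py
```

```text
time: 38.65
eef_pos: [0.4892, 0.2796, 0.1584]
tcp_rot: [0.324, 0.898, 0.282, 0.098]
contact_force: [-1.5, -0.2, -1.4]
opening: 0.642
time: 38.9
eef_pos: [0.5044, 0.2967, 0.1313]
tcp_rot: [0.323, 0.898, 0.284, 0.1]
contact_force: [-1.0, -0.5, -1.8]
opening: 0.637
time: 39.15
eef_pos: [0.5171, 0.3129, 0.1018]
tcp_rot: [0.322, 0.898, 0.284, 0.099]
contact_force: [-1.2, -0.2, -1.3]
opening: 0.639
time: 39.4
eef_pos: [0.5215, 0.3173, 0.0959]
tcp_rot: [0.322, 0.897, 0.285, 0.101]
contact_force: [-1.7, -1.3, 1.8]
opening: 0.64
time: 39.65
eef_pos: [0.5235, 0.3189, 0.0934]
tcp_rot: [0.321, 0.898, 0.285, 0.102]
contact_force: [-20.9, -22.2, 26.2]
opening: 0.636
39.65 q [ 0.24  0.1   2.17  0.81  0.5  -1.3 ] p [0.5235 0.3189 0.0934] psi 50.7 z [ 0.365  0.446 -0.817] F [-20.9 -22.2  26.2] o 0.6364669289122781
```

```bash
python3 -m jog '{"travel":[[0,0,0],[0,0,0],[0,0,0],[0,0,0]],"dr":[[0,0,0],[0,0,0],[0,0,0],[0,0,0]],"jaw":[150,0,0,0]}'
python3 -m jog '{"travel":[[-3.6,-4.5,8.2],[-7.2,-8.9,16.4],[-7.2,-8.9,16.4],[-7.2,-8.9,16.4],[-7.2,-8.9,16.4]],"dr":[[0,0,0],[0,0,0],[0,0,0],[0,0,0],[0,0,0]],"jaw":[0,0,0,0,0]}'
python3 bk.py b3
python3 -m jog '{"travel":[[0,-20,20],[-3,-35,8],[-3,-35,0],[-3,-35,0],[-3,-35,0]],"dr":[[0,0,0],[-5.44,4.4,0],[-5.44,4.4,0],[-5.44,4.4,0],[-5.44,4.4,0]],"jaw":[0,0,0,0,0]}'
python3 -m jog '{"travel":[[-3,-35,0],[-3,-35,0],[-3,-35,0],[-3,-35,0],[-3,-35,0]],"dr":[[-5.44,4.4,0],[0,0,0],[0,0,0],[0,0,0],[0,0,0]],"jaw":[0,0,0,0,0]}'
python3 -m jog '{"travel":[[-3,-35,0],[-3,-35,0],[-3,-35,0],[0,0,0],[0,0,0]],"dr":[[0,0,0],[0,0,0],[0,0,0],[0,0,0],[0,0,0]],"jaw":[0,0,0,0,0]}'
python3 st.py
```

```text
time: 39.98
eef_pos: [0.5231, 0.32, 0.0904]
tcp_rot: [0.322, 0.897, 0.284, 0.101]
contact_force: [-0.7, -0.4, -0.8]
opening: 0.997
time: 40.4
eef_pos: [0.4896, 0.2798, 0.1636]
tcp_rot: [0.322, 0.898, 0.284, 0.1]
contact_force: [-0.5, 0.0, -0.2]
opening: 1.003
[ 0.441 -0.193] 43.6 side [337. 210.]
time: 40.92
eef_pos: [0.4784, 0.1185, 0.1915]
tcp_rot: [0.337, 0.94, 0.055, 0.021]
contact_force: [-0.1, 0.7, 0.4]
opening: 1.002
time: 41.33
eef_pos: [0.463, -0.0559, 0.1899]
tcp_rot: [0.337, 0.942, 0.001, 0.0]
contact_force: [0.6, 0.1, -0.1]
opening: 0.998
time: 41.75
eef_pos: [0.454, -0.1612, 0.1899]
tcp_rot: [0.339, 0.941, 0.001, 0.0]
contact_force: [-0.3, 0.6, -1.2]
opening: 0.999
41.75 q [-0.55 -0.11  2.08  0.    1.17 -1.43] p [ 0.454  -0.1612  0.1899] psi 50.4 z [ 0.001  0.001 -1.   ] F [-0.3  0.6 -1.2] o 0.9985073358480041
```

```bash
python3 -m jog '{"travel":[[-13,-32,0],[0,0,0],[0,0,-40],[0,0,-40],[0,0,-40]],"dr":[[0,0,0],[0,0,0],[0,0,0],[0,0,0],[0,0,0]],"jaw":[0,0,0,0,0]}'
python3 -m jog '{"travel":[[0,0,-38],[0,0,-15],[0,0,0],[0,0,0],[0,0,0]],"dr":[[0,0,0],[0,0,0],[0,0,0],[0,0,0],[0,0,0]],"jaw":[0,0,0,100,200]}' 50
python3 -m jog '{"travel":[[0,0,0],[0,0,0],[0,0,0],[0,0,20],[0,0,40]],"dr":[[0,0,0],[0,0,0],[0,0,0],[0,0,0],[0,0,0]],"jaw":[255,255,255,255,255]}'
python3 -m jog '{"travel":[[4,20,40],[5,35,40],[5,35,40],[5,35,30],[5,35,0]],"dr":[[0,0,0],[0,0,0],[0,0,0],[0,0,0],[0,0,0]],"jaw":[255,255,255,255,255]}'
python3 -m jog '{"travel":[[0,35,0],[0,35,0],[0,35,0],[0,35,0],[0,35,0]],"dr":[[0,0,0],[0,0,0],[0,0,0],[0,0,0],[0,0,0]],"jaw":[255,255,255,255,255]}'
python3 -m jog '{"travel":[[-4,35,0],[-6,35,0],[-10,35,0],[-12,35,0],[-12,30,0]],"dr":[[5.44,-4.4,0],[5.44,-4.4,0],[5.44,-4.4,0],[5.44,-4.4,0],[5.44,-4.4,0]],"jaw":[255,255,255,255,255]}'
python3 -m jog '{"travel":[[0,0,0],[0,0,0]],"dr":[[0,0,0],[0,0,0]],"jaw":[255,255]}'
python3 st.py
```

```text
time: 42.17
eef_pos: [0.442, -0.1909, 0.0701]
tcp_rot: [0.337, 0.942, 0.0, 0.002]
contact_force: [0.9, -0.4, -0.1]
opening: 1.004
time: 42.58
eef_pos: [0.4424, -0.192, 0.0193]
tcp_rot: [0.337, 0.942, -0.0, 0.002]
contact_force: [0.6, 0.1, 0.7]
opening: 0.746
time: 43.0
eef_pos: [0.4374, -0.1896, 0.0744]
tcp_rot: [0.338, 0.941, 0.002, -0.004]
contact_force: [0.3, -0.2, -1.8]
opening: 0.65
time: 43.42
eef_pos: [0.4653, -0.0528, 0.2121]
tcp_rot: [0.338, 0.941, 0.0, 0.008]
contact_force: [1.4, -0.6, -0.5]
opening: 0.649
time: 43.83
eef_pos: [0.4614, 0.1242, 0.2048]
tcp_rot: [0.338, 0.941, 0.0, 0.001]
contact_force: [1.1, 0.5, -1.3]
opening: 0.649
time: 44.25
eef_pos: [0.4174, 0.294, 0.2056]
tcp_rot: [0.322, 0.897, 0.287, 0.101]
contact_force: [0.3, 1.3, -0.9]
opening: 0.651
time: 44.42
eef_pos: [0.4156, 0.2927, 0.2029]
tcp_rot: [0.321, 0.898, 0.283, 0.099]
contact_force: [0.4, 0.3, -0.6]
opening: 0.647
44.4167 q [ 0.23 -0.36  2.34  0.55  0.73 -0.98] p [0.4156 0.2927 0.2029] psi 50.6 z [ 0.359  0.445 -0.82 ] F [ 0.4  0.3 -0.6] o 0.6465821845216118
```

```bash
python3 -m jog '{"travel":[[0,24,15],[0,24,0],[0,0,-20],[0,0,-25],[0,0,-10]],"dr":[[0,0,0],[0,0,0],[0,0,0],[0,0,0],[0,0,0]],"jaw":[255,255,255,255,255]}'
python3 -m jog '{"travel":[[0,0,0],[0,0,0]],"dr":[[0,0,0],[0,0,0]],"jaw":[255,255]}'
python3 st.py; python3 bk.py b4
python3 -c "
import cv2,numpy as np
a=cv2.imread('pics/b4s.png');t=cv2.imread('pics/b4t.png')
cv2.imwrite('pics/j13.png',np.hstack([cv2.resize(a[160:400,110:310],(400,480)),cv2.resize(t[100:340,80:280],(400,480))]))"
```

```text
time: 44.83
eef_pos: [0.4178, 0.34, 0.1624]
tcp_rot: [0.322, 0.898, 0.282, 0.099]
contact_force: [-0.8, -0.1, -2.3]
opening: 0.646
time: 45.0
eef_pos: [0.4187, 0.3401, 0.1646]
tcp_rot: [0.323, 0.897, 0.284, 0.1]
contact_force: [-0.7, -0.4, -1.6]
opening: 0.649
45.0 q [ 0.35 -0.22  2.32  0.56  0.58 -0.93] p [0.4187 0.3401 0.1646] psi 50.4 z [ 0.362  0.444 -0.819] F [-0.7 -0.4 -1.6] o 0.6490958706142177
[ 0.389 -0.218] 46.3 side [359. 211.]
```

View pics/j13.png

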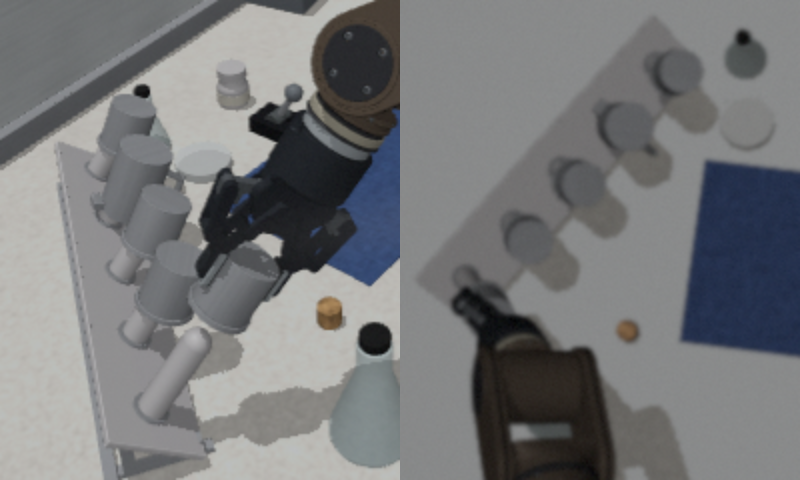

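```bash
python3 -m jog '{"travel":[[5,8,-16],[6.5,8,-14.8],[0,0,0]],"dr":[[0,0,0],[0,0,0],[0,0,0]],"jaw":[255,255,255]}'
python3 -m jog '{"travel":[[6.5,8,-14.8],[6.5,8,-14.8],[0,0,0]],"dr":[[0,0,0],[0,0,0],[0,0,0]],"jaw":[255,255,255]}'
python3 -m jog '{"travel":[[1.8,2.2,-4.1],[1.8,2.2,-4.1],[0,0,0]],"dr":[[0,0,0],[0,0,0],[0,0,0]],"jaw":[255,255,255]}'
python3 st.py
```

```text
time: 45.35
eef_pos: [0.4299, 0.3567, 0.1328]
tcp_rot: [0.322, 0.898, 0.283, 0.099]
contact_force: [-0.8, -0.1, -1.1]
opening: 0.654
time: 45.6
eef_pos: [0.4427, 0.3727, 0.1033]
tcp_rot: [0.322, 0.898, 0.283, 0.099]
contact_force: [0.4, -0.8, -2.0]
opening: 0.648
time: 45.85
eef_pos: [0.4471, 0.3773, 0.0975]
tcp_rot: [0.322, 0.897, 0.285, 0.101]
contact_force: [0.3, -0.9, 1.3]
opening: 0.649
45.85 q [ 0.41  0.01  2.25  0.72  0.41 -1.07] p [0.4471 0.3773 0.0975] psi 50.5 z [ 0.364  0.446 -0.817] F [ 0.3 -0.9  1.3] o 0.6493144005793898
```

Now I'll push home, release and retreat well clear, then check every vessel and the lever.

```bash
python3 -m jog '{"travel":[[1.4,1.8,-3.3],[0.9,1.1,-2],[0,0,0]],"dr":[[0,0,0],[0,0,0],[0,0,0]],"jaw":[255,255,255]}'
python3 -m jog '{"travel":[[0,0,0],[0,0,0],[0,0,0],[0,0,0]],"dr":[[0,0,0],[0,0,0],[0,0,0],[0,0,0]],"jaw":[150,0,0,0]}'
python3 -m jog '{"travel":[[-3.6,-4.5,8.2],[-7.2,-8.9,16.4],[-7.2,-8.9,16.4],[-7.2,-8.9,16.4],[-7.2,-8.9,16.4]],"dr":[[0,0,0],[0,0,0],[0,0,0],[0,0,0],[0,0,0]],"jaw":[0,0,0,0,0]}'
python3 -m jog '{"travel":[[5,-20,30],[10,-35,20],[10,-35,0],[10,-35,0],[10,-35,0]],"dr":[[0,0,0],[-5.44,4.4,0],[-5.44,4.4,0],[-5.44,4.4,0],[-5.44,4.4,0]],"jaw":[0,0,0,0,0]}'
python3 -m jog '{"travel":[[0,-35,0],[0,-35,0],[0,-35,0],[0,-35,0],[0,-35,0]],"dr":[[-5.44,4.4,0],[0,0,0],[0,0,0],[0,0,0],[0,0,0]],"jaw":[0,0,0,0,0]}'
python3 -m jog '{"travel":[[0,-35,0],[0,-35,0],[0,0,0],[0,0,0],[0,0,0]],"dr":[[0,0,0],[0,0,0],[0,0,0],[0,0,0],[0,0,0]],"jaw":[0,0,0,0,0]}'
python3 st.py; python3 bk.py b5
python3 -c "
import cv2,numpy as np
a=cv2.imread('pics/b5s.png');t=cv2.imread('pics/b5t.png')
cv2.imwrite('pics/j14.png',np.hstack([cv2.resize(a[160:400,110:310],(400,480)),cv2.resize(t[100:340,80:280],(400,480))]))"
```

```text
time: 46.1
eef_pos: [0.4488, 0.3794, 0.095]
tcp_rot: [0.32, 0.898, 0.285, 0.101]
contact_force: [-26.2, -29.7, 36.1]
opening: 0.645
time: 46.43
eef_pos: [0.4491, 0.38, 0.0919]
tcp_rot: [0.322, 0.897, 0.285, 0.101]
contact_force: [-0.1, 0.3, -0.1]
opening: 0.993
time: 46.85
eef_pos: [0.4156, 0.3395, 0.165]
tcp_rot: [0.322, 0.898, 0.284, 0.1]
contact_force: [0.4, -0.6, -0.6]
opening: 0.997
time: 47.27
eef_pos: [0.4622, 0.178, 0.2166]
tcp_rot: [0.337, 0.94, 0.056, 0.022]
contact_force: [-0.2, 1.0, -0.5]
opening: 1.001
time: 47.68
eef_pos: [0.4611, 0.0034, 0.2144]
tcp_rot: [0.337, 0.941, 0.0, 0.001]
contact_force: [1.0, -0.2, 0.2]
opening: 0.999
time: 48.1
eef_pos: [0.461, -0.0649, 0.2142]
tcp_rot: [0.338, 0.941, 0.0, 0.001]
contact_force: [0.9, 0.6, 0.2]
opening: 1.001
48.1 q [-0.36 -0.18  2.09  0.    1.22 -1.24] p [ 0.461  -0.0649  0.2142] psi 50.5 z [ 0.002  0.    -1.   ] F [0.9 0.6 0.2] o 1.000934556534603
```

View pics/j14.png

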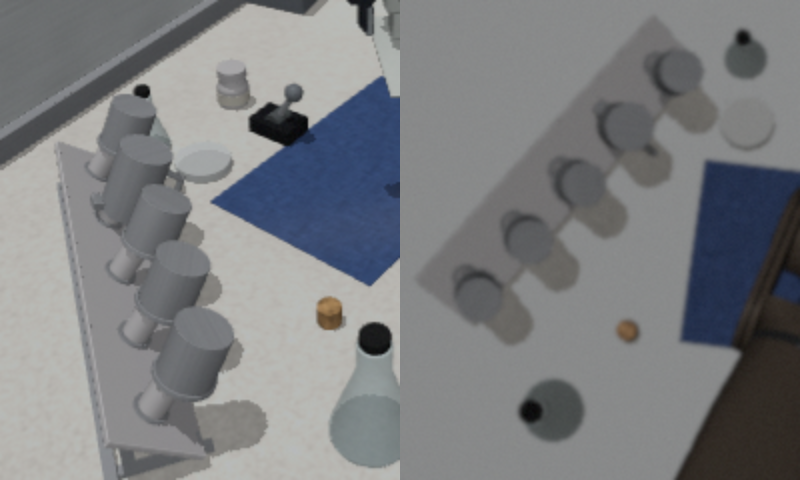

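```bash
python3 -c "
import cv2,numpy as np
a=cv2.imread('pics/side0.png',0);b=cv2.imread('pics/b5s.png',0);c=cv2.imread('pics/s9.png',0)
T=a[197:214,247:264]
for im in(a,c,b):
    r=cv2.matchTemplate(im[185:225,225:280],T,cv2.TM_CCOEFF_NORMED);_,v,_,l=cv2.minMaxLoc(r);print(v,l[0]+225,l[1]+185)
A=cv2.imread('pics/top0.png');B=cv2.imread('pics/b5t.png')
"
```

```text
0.9999982118606567 247 197
0.6392802596092224 232 192
0.9420681595802307 248 198
```

```bash
python3 -c "
from plant import *
print(sign_off())"
```

```text
the job is handed in; nothing more can be done
None
```

The job is done and handed in at about 48 s of the 210 s allowed. `sign_off()` gave no verdict.

- **Lamp:** I pushed the lever on before touching the jug and pulled it off again after hanging it. In the last picture the ball grip is within 1 px (about 2 mm) of where it was when off at the start.
- **Viewer:** I held the jug's left, spout and right sides at the focus for over a second each. I checked all three in the side view. The jug's axis was within about 2 mm of the spot I had planned. The jug never faced the lens with its handle, and I saw no unexpected force readings during the holds.
- **Rack:** The jug hangs on peg 2 and the four beakers on pegs 1, 3, 4 and 5. I pushed each one on until the force reading rose to roughly 35–55 N, which I took as the tip meeting the inner floor. The last side and top pictures show all five hanging mouth-down.
- **Bystanders and beakers:** The bystanders in the last views (small flask, dish, jar, stopper, big flask) stood where they started. I did not check the reagent bottle or spatula in the final pictures. No beaker was found knocked aside.

**Readings that disagreed:**
- The jug swivelled about 4° in the jaws before hanging; I shifted it up-slope to correct this.
- The tool rode up about 15 mm on the ball while pulling the lever off.
- The force when seating the first beaker (peg 1) was partly sideways.

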